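# Make the studio's wax hob ready and switch it on

## Robot

A 6-joint arm with a two-finger parallel gripper is mounted at the origin on the work surface. World frame = base frame: x ahead of the robot, y to its left, z up, the work surface at z = 0. Lengths are in m, angles in rad, forces in N, time in s.
With the tool pointing down it reaches from about 0.375 to 0.975 m from the base axis. Payload 3.8 kg.
Tool frame: the origin (TCP) lies on the centre line of the jaws, within the pads' length; the fingertips stand 8 mm ahead of it and the grasp point (between the pads) lies 11 mm behind it; z points along the fingers, y is the direction in which the jaws open and shut (so a half turn about z gives the same grasp; the last joint's range is limited). The gripper opens to 85 mm and grips with 20 to 120 N. Pads are 22 mm wide; open, the fingers measure 114 mm over their backs; the gripper's body (76 mm by 85 mm) begins 54 mm behind the grasp point. The pads swing forward as they close: fully open they stand 13 mm farther back than shut.
Start: joints at [1.1, 0.264, 1.604, -0, 1.274, -0.037], TCP at [0.284, 0.612, 0.239] pointing down, gripper open.
Joint ranges: [-2.63, 2.63], [-0.94, 2.18], [0.31, 2.57], [-1.31, 4.45], [0, 2.66], [-2.55, 2.55]. Speed limits (rad/s): [2.57, 2.57, 3.14, 3.14, 3.14, 3.14].

## Interface

Orientations are given as a rotation vector (axis times angle).
In Python, from workcell import * gives the robot as it stands.
- The arm moves only by the tool play_rows, never from a script. Its arguments are lists of equal length, an entry for each row: "slide": the shift along the tool's x, y, z in cm, a list of three; "delta_rot": the turn, a rotation vector about the tool's x, y, z in rad, a list of three. In form: {"slide": [[x, y, z], ...], "delta_rot": [[wx, wy, wz], ...]}. A call has 1 to 12 rows; each row is the pose to reach, as a shift and turn from the pose measured when the call began, along the tool's axes at that moment; what a row does not reach only later rows make up. A row lasts 1/12 s, in which the tool goes at most 41.7 mm and 7.16 degrees, less where a joint would pass 70% of its speed; a pose out of reach is approached as far as the arm can. A call with a gripper value outside its range is refused whole. "hand" is the opening, from 0 (shut) to 1 (fully open), set as the call begins (left out, the last holds). The fingers move at their own pace and stop on an object; "force" is the grip in N (left out, the last holds). Time passes only in rows, so rows that repeat a pose let the fingers close. It gives the time, the measured TCP pose, the force and the opening at its end, in the units of the state.
- read_state(): the state, without advancing time (a new reading comes with each control period).
- read_camera(name): name is "scene" or "side" or "wrist"; returns a dict with "image" (420x560x3 uint8, red, green, blue), "depth" (420x560 float32, m along the optical axis (not along the pixel's ray), 0 where there is no reading), "fovy" (degrees; the focal length in pixels is half the picture's height over the tangent of half this angle, whatever the lens; pixels are square), "cx", "cy" (the principal point, pixels), "world_from_camera" (4x4, takes a point from camera to world coordinates); the wrist camera has in their place "hand_eye" (4x4, takes a point from camera to tool coordinates, whose origin is the TCP and whose axes are the flange's). Camera axes: x right, y up, looking along -z (the intrinsics and any distortion apply to the point x, -y, -z); pixel columns grow to the right and rows downward; lengths in m; the calibration is good to about 2 mm. A picture is of the moment at which its call begins: read the wrist's pose just before it.
- finish_job(): hands the job in, once; it reports no verdict.
Trained networks look in a picture, given as the dict that the camera call returned (one of the last four; its "shot" number tells which), for a name from the list of things; names that differ only in an ending like _2 or _b are one class to them, and where a whole thing is asked for, a point or a joint stands for the part that bears it (a point fixed in the world has none). Each returns a list of dicts, best first, with "conf" (0 to 1); they miss things now and then, are a little off and sometimes report something else, mostly with a low value. They report only what shows in the picture. A call takes as long as a camera call.
- spot_in(target, picture): "bbox" ([centre column, centre row, width, height] in pixels, round what is visible of it).
- landmark_of(target, picture): "at" ([column, row] in pixels: a listed point, or the origin of a listed thing).
The state is a dict: "time": time; "q": joint angles; "joint_vel": joint speeds; "joint_torque": joint torques, N m; "tool_pos": TCP position; "tcp_rot": TCP orientation; "wrist_force": force on the tool from outside, world axes, zero at the start; "torque": the same for the moment, N m; "width": opening from 0.0 (shut) to 1.0 (fully open).
Only numpy, scipy, OpenCV 4.12 (cv2) and the standard library are available. Lean on these libraries where they do the work, as an engineer would, in place of code of your own. Each camera call takes 0.05 s, during which the arm holds its last target.

## Task

The pans on the hob stand with their handles jutting over one another and off its edges: turn each pan on its own plate, without lifting it, so that its handle points straight to the back of the hob (away from the robot), clear of the neighbouring pans, and lay every wax bar in the skillet (the wide shallow pan). Push the loose control knob fully home on its D-shaft, and only when all that is done turn it clockwise until its pointer is at the white dot. Leave everything else on the table alone.

Things in the scene. Friction and masses are not known exactly. Their poses are not given: they have to be found in the camera images.
- hob: Steel bench hob, fixed: a slab 240 mm deep (x), 555 mm wide (y), top 30 mm above the table. Its x axis points to its back edge, away from the robot; y to its left. Origin on its underside; three black heating plates 152 mm across are centred at y = -155, 0 and +155 mm, x = 0 from the origin, one pan standing on each (which is on which varies). At the left end (y about 275 mm) is a dark grey control strip with the knob's shaft.
- skillet: The skillet, the widest and shallowest of the three pans: aluminium, 144 mm across the rim, 34 mm high, walls 3 mm, floor 4 mm thick; 0.55 kg. Origin under its centre, z up, x along its black handle, which cranks up from the rim to a level bar 16 mm wide, 13 mm thick, 85 mm long, reaching from 102 to 187 mm from the pan's centre, its middle line 88 mm above the pan's underside: above the other rims, level with the other handles. Inner floor about 126 mm across.
- saucepan: The saucepan, straight-sided: aluminium, 112 mm across the rim, 55 mm high, walls 3 mm, floor 4 mm thick; 0.55 kg. Origin under its centre, z up, x along its black handle, which cranks up from the rim to a level bar 16 mm wide, 13 mm thick, 85 mm long, reaching from 86 to 171 mm from the pan's centre, its middle line 88 mm above the pan's underside: above the other rims, level with the other handles.
- milkpan: The milk pan, the smallest: aluminium, 92 mm across the rim, 50 mm high, walls 3 mm, floor 4 mm thick; 0.55 kg. Origin under its centre, z up, x along its black handle, which cranks up from the rim to a level bar 16 mm wide, 13 mm thick, 85 mm long, reaching from 76 to 161 mm from the pan's centre, its middle line 88 mm above the pan's underside: above the other rims, level with the other handles.
- skillet_grip (a point): Point on the middle line of the skillet's handle, 127 mm from the pan's centre and 88 mm above its underside, a good place to pinch the handle across its 16 mm; same axes as the pan.
- saucepan_grip (a point): Point on the middle line of the saucepan's handle, 111 mm from the pan's centre and 88 mm above its underside, a good place to pinch the handle across its 16 mm; same axes as the pan.
- milkpan_grip (a point): Point on the middle line of the milk pan's handle, 101 mm from the pan's centre and 88 mm above its underside, a good place to pinch the handle across its 16 mm; same axes as the pan.
- bar1: Cream wax bar 80 x 30 x 24 mm (its x, y, z), 90 g, lying flat on the table to the left of the hob at the start; origin at the centre of its underside. Two or three of them are there.
- bar2: Cream wax bar 80 x 30 x 24 mm (its x, y, z), 90 g, lying flat on the table to the left of the hob at the start; origin at the centre of its underside. Two or three of them are there.
- bar3: Cream wax bar 80 x 30 x 24 mm (its x, y, z), 90 g, lying flat on the table to the left of the hob at the start; origin at the centre of its underside. Two or three of them are there.
- knob: Loose black control knob, skirt 56 mm in diameter and 24 mm high, with a grip ridge on top 50 mm long, 14 mm wide, from 24 to 52 mm above its underside; 80 g. Origin at the centre of its underside, z up, x along the ridge towards its pointer (the end with the white line). A D-shaped bore 20 mm deep in the underside, 24 mm across, has its flat on the pointer side, about 1 mm clear of the shaft. It stands upright on the table left of the hob at the start.
- shaft_foot (a point): Foot of the hob's upright brass D-shaft, on its axis at the height of the hob's top: 22 mm across, 15 mm tall, with a round pilot pin 10 mm across and 4 mm tall on top. x points to the shaft's flat and turns with the shaft. A knob set on the pilot but not in register stands about 15 mm high; with its pointer over the flat, to within about 0.1 rad, it drops until its skirt lies on the hob.
- shaft (a joint): Turn of the shaft, rad, clockwise from above positive: 0 (off) when the flat faces the robot's side of the hob (-x of the hob), 1.57 when the flat faces the white dot, i.e. +y of the hob; stops at 0 and 2.3. Stiff (about 0.1 N m), stays where left; the seated knob has about 0.1 rad of play on it.
- on_dot (a point): White dot on the hob's control strip, 36 mm to the left (hob +y) of the shaft's axis: the on mark for the knob's pointer.
- jar_a: Bystander: amber jar 70 mm tall, 60 mm across, back left.
- tin: Bystander: steel tin 50 mm tall, 68 mm across, to the right.
- brush: Bystander: brush 200 mm long lying at the right.

How it is judged:
By the outcome, as a careful person would: the job done as asked, in the order asked, and still so for the second after the job is handed in, with the robot touching nothing.
Of bar1, bar2, bar3 only 2 to 3 are there at a start; the rules pass over those that are not, and their reading is None.
At some moment in a run one of bar1, bar2, bar3 may be knocked a few centimetres aside while the robot is not near it.
Once in a run the grip may slacken for a moment while it holds something.
It also fails if it takes over 210 s, if anything falls off the work surface, if the arm or the gripper's body presses on something with over 40 N, if the wrist force passes 120 N, or if a joint passes its speed limit or range.

## Working session

There is one attempt and no reset: what is moved stays moved. The work goes in short steps, Python scripts to look and compute and a tool call to move; the robot and the scene stay as the last step left them, time stands still between calls to the robot, and variables do not carry over. Pictures are saved under pics/ and viewed, and the job is handed in when it is done.

Besides the shell and the picture viewer there is one more tool, called after "Call:" as name(argument=value, ...) on one line, values as JSON. play_rows: Moves the arm, as the interface text tells. Its arguments: {"type":"object","properties":{"slide":{"type":"array"},"delta_rot":{"type":"array"},"hand":{"type":"number"},"force":{"type":"number"}},"required":["slide","delta_rot"]}

```bash
ls -la && mkdir -p pics
python3 - <<'E'
from workcell import *
import cv2,numpy as np
s=read_state()
print({k:np.round(v,3) for k,v in s.items()})
for n in ["scene","side","wrist"]:
    p=read_camera(n)
    cv2.imwrite(f"pics/{n}0.png",p["image"][:,:,::-1])
    print(n,p["fovy"],p["cx"],p["cy"],p.get("shot"),np.round(p.get("world_from_camera",p.get("hand_eye")),3).tolist(), [k for k in p])
E
```

```text
total 12
drwxr-xr-x  3 agent agent 4096 Dec  6 12:55 .
drwxr-xr-x 23 root  root  4096 Dec  6 12:55 ..
drwxr-xr-x  2 agent agent 4096 Dec  6 12:55 pics
{'time': np.float64(0.0), 'q': array([ 1.1  ,  0.265,  1.605, -0.   ,  1.274, -0.037]), 'joint_vel': array([ 0.001, -0.001,  0.001,  0.   ,  0.001,  0.   ]), 'joint_torque': array([ 0.0000e+00, -5.1512e+01, -3.6731e+01,  0.0000e+00,  1.3000e-02,
       -0.0000e+00]), 'tool_pos': array([0.283, 0.612, 0.238]), 'tcp_rot': array([-6.760e-01, -3.067e+00,  3.000e-03]), 'wrist_force': array([-0.301, -0.176, -0.536]), 'torque': array([ 0.064,  0.015, -0.059]), 'width': np.float64(0.999)}
scene 54.16288048640831 275.1172236780485 203.42595906164615 1 [[-0.858, -0.281, 0.43, 1.102], [0.513, -0.434, 0.741, 0.962], [-0.022, 0.856, 0.516, 0.762], [0.0, 0.0, 0.0, 1.0]] ['image', 'depth', 'fovy', 'cx', 'cy', 'world_from_camera', 'shot']
side 42.228307075295035 279.38965517522917 210.44223776540304 2 [[0.744, 0.392, -0.541, -0.253], [-0.668, 0.431, -0.607, -0.883], [-0.005, 0.813, 0.583, 0.953], [0.0, 0.0, 0.0, 1.0]] ['image', 'depth', 'fovy', 'cx', 'cy', 'world_from_camera', 'shot']
wrist 66.01176508757072 282.9685526973251 207.82067367474863 3 [[-0.0, 0.965, 0.262, 0.066], [1.0, -0.0, 0.001, -0.0], [0.001, 0.262, -0.965, -0.135], [0.0, 0.0, 0.0, 1.0]] ['image', 'depth', 'fovy', 'cx', 'cy', 'hand_eye', 'shot']
```

View pics/scene0.png

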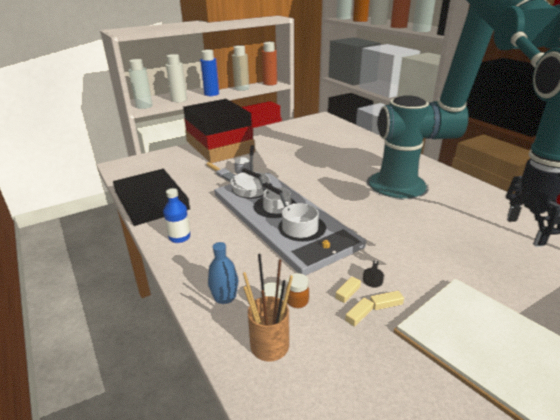

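View pics/side0.png

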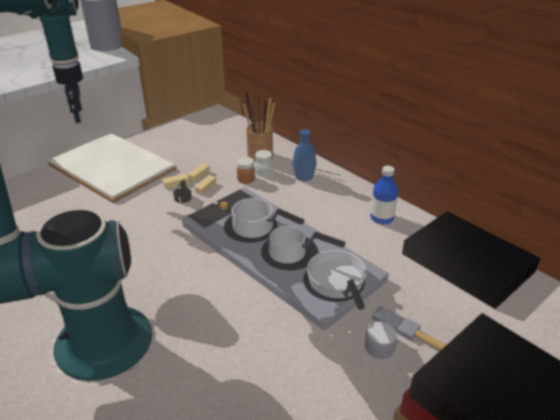

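View pics/wrist0.png

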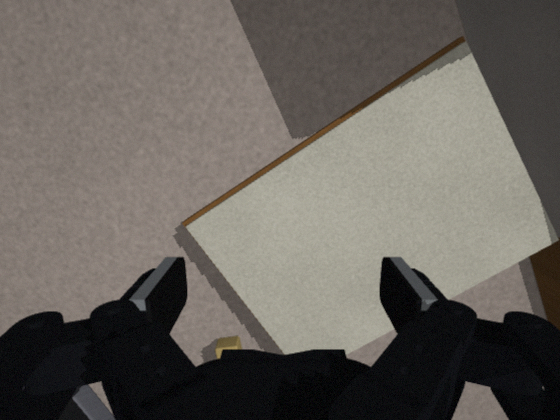

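```bash
cat > h.py <<'E'
from workcell import *
import cv2,numpy as np
from scipy.spatial.transform import Rotation as R
def K(p):
    f=p["image"].shape[0]/2/np.tan(np.radians(p["fovy"])/2); return f,p["cx"],p["cy"]
def tcp(s=None):
    s=s or read_state(); T=np.eye(4); T[:3,:3]=R.from_rotvec(s["tcp_rot"]).as_matrix(); T[:3,3]=s["tool_pos"]; return T
def shot(n):
    T=tcp(); p=read_camera(n); p["W"]=p["world_from_camera"] if "world_from_camera" in p else T@p["hand_eye"]; return p
def ray(p,u,v):
    f,cx,cy=K(p); d=np.array([(u-cx)/f,-(v-cy)/f,-1.0]); return p["W"][:3,3],p["W"][:3,:3]@d
def onz(p,u,v,z):
    o,d=ray(p,u,v); return o+d*(z-o[2])/d[2]
def bydepth(p,u,v):
    o,d=ray(p,u,v); return o+d*p["depth"][int(round(v)),int(round(u))]
def cloud(p):
    f,cx,cy=K(p); h,w=p["depth"].shape; u,v=np.meshgrid(np.arange(w),np.arange(h)); D=p["depth"]
    c=np.stack([(u-cx)/f*D,-(v-cy)/f*D,-D],-1); return c@p["W"][:3,:3].T+p["W"][:3,3]
def proj(p,X):
    f,cx,cy=K(p); c=np.linalg.inv(p["W"])@np.append(X,1); return np.array([cx+f*c[0]/-c[2],cy-f*c[1]/-c[2]])
def save(p,name,box=None,scale=1):
    im=p["image"][:,:,::-1]
    if box: u0,v0,u1,v1=box; im=im[v0:v1,u0:u1]
    im=cv2.resize(im,None,fx=scale,fy=scale,interpolation=cv2.INTER_CUBIC); cv2.imwrite("pics/"+name,im)
def rect(p,cx,cy,hw,hh,z,res,name=None,key="image"):
    """top-down rectified at plane z: rows = -x (up = +x), cols: left=+y"""
    nx=int(2*hw/res); ny=int(2*hh/res)
    ys=cy+hh-np.arange(ny)*res; xs=cx+hw-np.arange(nx)*res
    X,Y=np.meshgrid(xs,ys,indexing="ij")
    P=np.stack([X,Y,np.full_like(X,z)],-1); Wi=np.linalg.inv(p["W"]); c=P@Wi[:3,:3].T+Wi[:3,3]
    f,cx0,cy0=K(p); u=(cx0+f*c[...,0]/-c[...,2]).astype(np.float32); v=(cy0-f*c[...,1]/-c[...,2]).astype(np.float32)
    im=cv2.remap(p[key],u,v,cv2.INTER_LINEAR)
    if name: cv2.imwrite("pics/"+name,im[:,:,::-1])
    return im
E
python3 - <<'E'
from h import *
for n in ["scene","side"]:
    p=shot(n)
    for t in ["hob","skillet","saucepan","milkpan","skillet_grip","saucepan_grip","milkpan_grip","bar1","knob","shaft_foot","on_dot","jar_a","tin","brush"]:
        r=landmark_of(t,p)
        print(n,t,[(np.round(a["at"],1).tolist(),round(a["conf"],2),np.round(bydepth(p,*a["at"]),3).tolist()) for a in r[:4]])
    save(p,n+"1.png",(160,140,440,350) if n=="scene" else (150,130,420,330),2.8)
E
```

```text
scene hob [([274.5, 213.8], 0.59, [0.528, -0.032, 0.03]), ([361.8, 309.3], 0.18, [0.564, 0.443, 0.022])]
scene skillet [([249.9, 184.8], 0.73, [0.505, -0.25, 0.033]), ([253.4, 147.9], 0.58, [0.429, -0.354, 0.126])]
scene saucepan [([328.2, 247.7], 0.73, [0.492, 0.213, 0.032]), ([302.7, 227.2], 0.66, [0.525, 0.128, 0.067])]
scene milkpan [([278.5, 205.0], 0.58, [0.516, -0.025, 0.063])]
scene skillet_grip [([251.0, 150.4], 0.92, [0.445, -0.344, 0.123])]
scene saucepan_grip [([275.4, 187.4], 0.91, [0.517, -0.041, 0.122])]
scene milkpan_grip [([256.4, 176.2], 0.7, [0.526, -0.153, 0.117]), ([324.9, 243.2], 0.62, [0.497, 0.203, 0.044])]
scene bar1 [([387.1, 307.6], 0.78, [0.491, 0.456, -0.001]), ([345.0, 290.8], 0.68, [0.558, 0.371, 0.022])]
scene knob [([370.6, 280.9], 0.76, [0.477, 0.377, 0.021]), ([345.4, 289.2], 0.22, [0.554, 0.367, 0.022])]
scene shaft_foot [([219.9, 172.8], 0.15, [0.548, -0.428, 0.02])]
scene on_dot [([336.7, 250.5], 0.68, [0.476, 0.232, 0.027]), ([348.9, 288.7], 0.64, [0.547, 0.372, 0.024]), ([326.8, 246.6], 0.55, [0.493, 0.207, 0.032])]
scene jar_a []
scene tin [([
[... 493 characters left out ...]
213.3], 0.72, [0.517, -0.04, 0.125])]
side milkpan_grip [([321.8, 237.2], 0.77, [0.519, -0.172, 0.122])]
side bar1 [([176.7, 181.6], 0.73, [0.48, 0.434, 0.014]), ([195.1, 171.7], 0.56, [0.55, 0.431, 0.023]), ([206.5, 188.9], 0.54, [0.53, 0.342, 0.009])]
side knob [([182.4, 198.3], 0.61, [0.437, 0.337, 0.018]), ([174.3, 180.8], 0.27, [0.47, 0.431, 0.023])]
side shaft_foot [([223.9, 206.0], 0.55, [0.487, 0.19, 0.042]), ([251.3, 221.8], 0.41, [0.466, 0.038, 0.08])]
side on_dot [([211.8, 202.9], 0.91, [0.481, 0.243, 0.029])]
side jar_a [([248.0, 179.1], 0.6, [0.65, 0.28, 0.023])]
side tin [([380.1, 347.8], 0.73, [0.419, -0.449, 0.038])]
side brush [([413.0, 336.3], 0.85, [0.516, -0.466, 0.014])]
```

View pics/scene1.png

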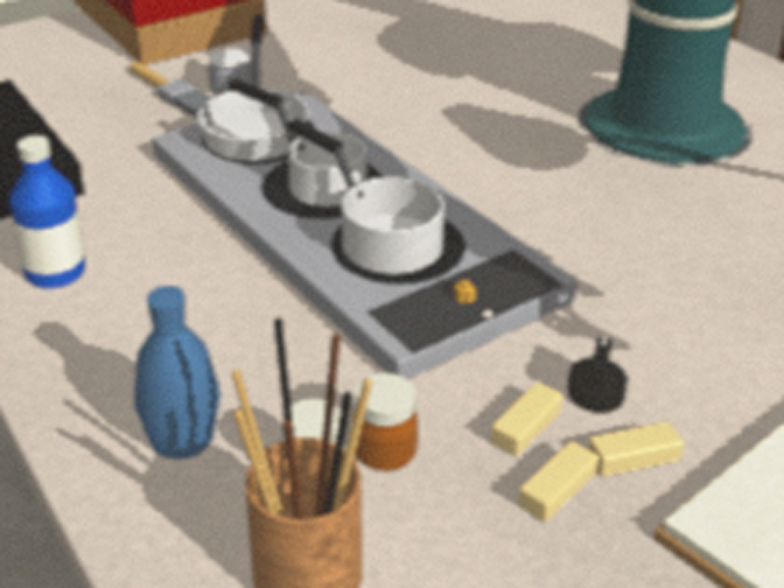

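View pics/side1.png

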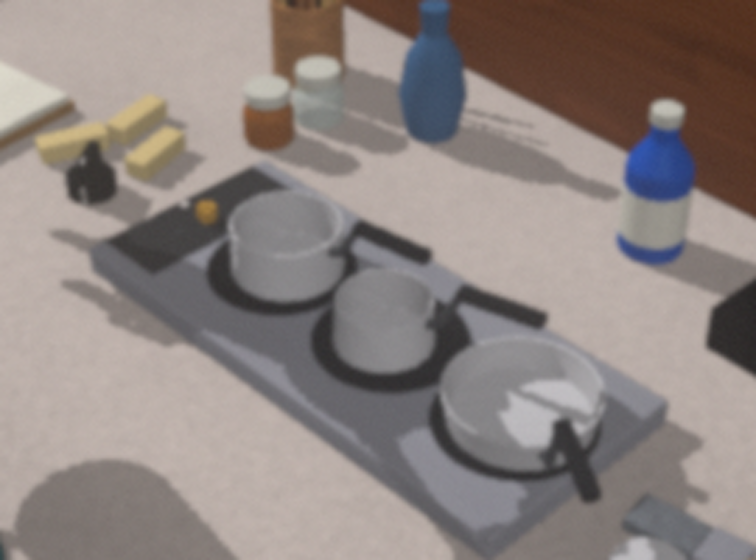

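Run:
```python
from h import *
from scipy.optimize import least_squares
out=[]
C=[];I=[]
for n in ["scene","side"]:
    p=shot(n); X=cloud(p).reshape(-1,3); im=p["image"].reshape(-1,3)
    ok=(p["depth"].reshape(-1)>0)&(X[:,0]>.3)&(X[:,0]<.75)&(X[:,1]>-.6)&(X[:,1]<.6)&(X[:,2]>-.05)&(X[:,2]<.2)
    C.append(X[ok]);I.append(im[ok])
    X=X[ok];
    t=X[(X[:,2]>.022)&(X[:,2]<.038)&(np.abs(X[:,1]+0.02)<.34)]
    # min-area rect of hob top
    r=cv2.minAreaRect((t[:,:2]*1000).astype(np.float32)); print(n,"hob rect",np.round(r[0]),np.round(r[1]),r[2], "z",np.median(t[:,2]), "table", np.median(X[np.abs(X[:,2])<.012][:,2]))
    b=X[(X[:,2]>.112)&(X[:,2]<.14)]
    # handles
    for yy in b[:5]: pass
    lab=np.zeros(len(b),int)
    g=np.zeros((500,1200),np.uint8); ij=((b[:,:2]-[.3,-.6])*1000).astype(int); g[ij[:,0],ij[:,1]]=1
    g=cv2.dilate(g,np.ones((7,7),np.uint8)); k,L=cv2.connectedComponents(g)
    for c in range(1,k):
        q=b[L[ij[:,0],ij[:,1]]==c]
        if len(q)<15: continue
        r=cv2.minAreaRect((q[:,:2]*1000).astype(np.float32)); print(n,"handle",len(q),np.round(r[0]),np.round(r[1]),round(r[2],1),"z",np.round(np.percentile(q[:,2],[10,50,90]),3))
np.savez("cl.npz",*C)
```

```text
scene hob rect [544.  -3.] [361. 617.] 5.0974602699279785 z 0.02951748246142577 table -0.0007063220646370549
scene handle 347 [ 420. -584.] [221.  29.] 0.4 z [0.115 0.123 0.137]
scene handle 24 [ 425. -369.] [54. 15.] 56.1 z [0.12  0.123 0.125]
scene handle 23 [ 452. -327.] [32. 12.] 60.9 z [0.117 0.123 0.126]
scene handle 93 [ 530. -181.] [21. 86.] 18.1 z [0.114 0.121 0.125]
scene handle 107 [526. -46.] [18. 88.] 8.3 z [0.115 0.122 0.125]
side hob rect [557. -19.] [680. 382.] 89.74907684326172 z 0.030264774406248474 table -0.00013908137391560604
side handle 91 [ 313. -587.] [24. 13.] 50.4 z [0.114 0.12  0.134]
side handle 241 [ 435. -356.] [86. 17.] 58.6 z [0.118 0.123 0.126]
side handle 189 [522. -50.] [22. 87.] 9.4 z [0.116 0.123 0.126]
side handle 224 [ 529. -184.] [22. 87.] 16.7 z [0.115 0.122 0.126]
```

Run:
```python
from h import *
from scipy.optimize import least_squares
z=np.load("cl.npz"); C=[z[k] for k in z]
X=np.vstack(C)
def fitc(q,r,x0):
    def f(v): return np.clip(np.abs(np.hypot(q[:,0]-v[0],q[:,1]-v[1])-r+0.0015)-.0015,0,.01)
    return least_squares(f,x0,loss="soft_l1",f_scale=.003)
for nm,h,r,c0 in [("sauce",.055,.056,(.475,.09)),("milk",.05,.046,(.49,-.08)),("skil",.034,.072,(.5,-.24))]:
    for name,P in zip(["scene","side","both"],C+[X]):
        q=P[(np.abs(P[:,2]-(.03+h))<.004)&(np.hypot(P[:,0]-c0[0],P[:,1]-c0[1])<r+.03)]
        s=fitc(q,r,c0); print(nm,name,len(q),np.round(s.x,4),np.median(np.abs(np.hypot(*(q[:,:2]-s.x).T)-r)))
p=[shot("scene"),shot("side")]
a=rect(p[0],.5,-.02,.2,.36,.03,.001); b=rect(p[1],.5,-.02,.2,.36,.03,.001)
cv2.imwrite("pics/rect0.png",np.vstack([a,b])[:,:,::-1][:, :][:800])
cv2.imwrite("pics/rect0.png",cv2.resize(np.vstack([a,b])[:,:,::-1],None,fx=.75,fy=.75))
```

```text
sauce scene 118 [0.5004 0.0786] 0.0020453145578256254
sauce side 155 [0.4991 0.0755] 0.0017635019462895266
sauce both 273 [0.4998 0.0768] 0.0020122713904717135
milk scene 67 [ 0.4951 -0.0694] 0.002053411241896577
milk side 152 [ 0.4936 -0.0731] 0.001940127616642466
milk both 219 [ 0.4943 -0.0721] 0.0021079648076777896
skil scene 83 [ 0.5123 -0.2292] 0.001978395130709701
skil side 245 [ 0.5105 -0.2332] 0.0020987551212903743
skil both 328 [ 0.511 -0.232] 0.0023335679766613993
```

View pics/rect0.png

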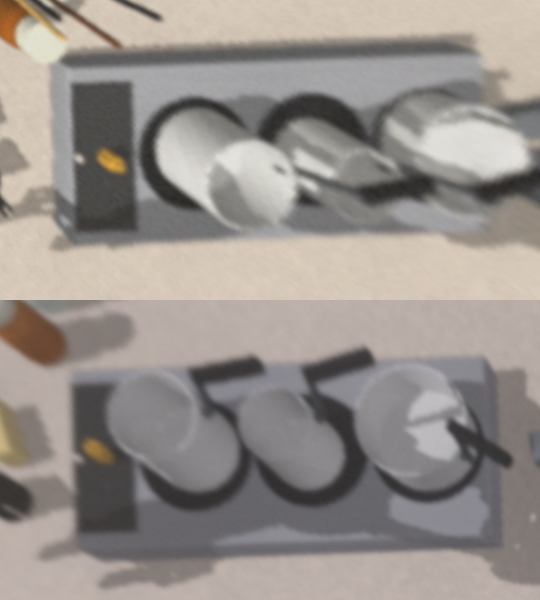

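Run:
```python
from h import *
from scipy.optimize import minimize
for n in ["scene","side"]:
    p=shot(n)
    a=rect(p,.5,-.02,.17,.33,.03,.001); 
    cv2.imwrite(f"pics/hr_{n}.png",a[:,:,::-1])
z=np.load("cl.npz"); C=[z[k] for k in z]
def loss(v,T,G):
    c,s=np.cos(v[2]),np.sin(v[2])
    def sd(P):
        d=P[:,:2]-v[:2]; l=np.stack([d[:,0]*c+d[:,1]*s,-d[:,0]*s+d[:,1]*c],1)
        q=np.abs(l)-[.12,.2775]; return q.max(1)
    st=sd(T); sg=sd(G)
    return np.clip(st,0,.015).sum()+np.clip(-sg,0,.015).sum()
for nm,P in zip(["scene","side","both"],C+[np.vstack(C)]):
    T=P[(P[:,2]>.024)&(P[:,2]<.036)&(P[:,0]<.68)&(P[:,0]>.36)&(P[:,1]<.28)&(P[:,1]>-.40)]; G=P[(np.abs(P[:,2])<.008)&(P[:,0]<.7)]
    best=None
    for y in (-.06,-.03):
      for w in (-.05,.05):
        r=minimize(loss,[.5,y,w],args=(T,G),method="Nelder-Mead",options=dict(initial_simplex=[[.5,y,w],[.52,y,w],[.5,y+.02,w],[.5,y,w+.04]]))
        if best is None or r.fun<best.fun: best=r
    print(nm,len(T),len(G),np.round(best.x,4),best.fun)
```

```text
scene 4852 17074 [ 0.4977 -0.0331  0.0349] 0.536402633431739
side 8286 23605 [ 0.4993 -0.0321  0.0363] 0.6751875914122175
both 13138 40679 [ 0.4988 -0.0326  0.0365] 1.3276557636971522
```

View pics/hr_scene.png

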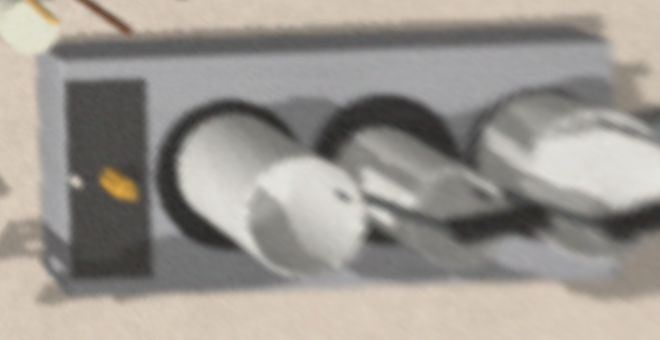

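View pics/hr_side.png

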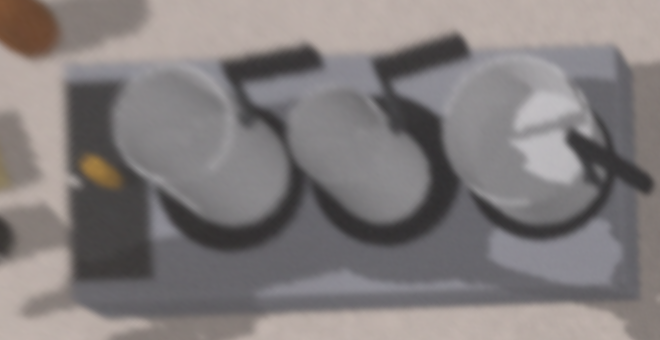

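```bash
cat >> h.py <<'E'
def pose(x,y,z,yaw_y):
    """tool pointing down, jaw (tool y) axis at world angle yaw_y (deg)"""
    a=np.radians(yaw_y); yv=np.array([np.cos(a),np.sin(a),0]); zv=np.array([0,0,-1.]); xv=np.cross(yv,zv)
    T=np.eye(4); T[:3,0]=xv;T[:3,1]=yv;T[:3,2]=zv;T[:3,3]=[x,y,z]; return T
def rows(targets,T=None):
    T=tcp() if T is None else T
    S=[];D=[]
    for t in targets:
        d=np.linalg.inv(T)@t
        S.append(np.round(d[:3,3]*100,2).tolist()); D.append(np.round(R.from_matrix(d[:3,:3]).as_rotvec(),3).tolist())
    print('slide',S); print('rot',D)
def show():
    s=read_state(); T=tcp(s); yy=np.degrees(np.arctan2(T[1,1],T[0,1]))
    print("t %.2f pos %s yaw_y %.1f tilt %.3f q %s F %s w %.3f"%(s["time"],np.round(s["tool_pos"],4),yy,np.hypot(T[0,2],T[1,2]),np.round(s["q"],2),np.round(s["wrist_force"],1),s["width"]))
def arc(cx,cy,n,dang,T=None,shift=(0,0)):
    """n rows turning total dang deg about (cx,cy) world vertical"""
    T=tcp() if T is None else T; out=[]
    for i in range(1,n+1):
        a=R.from_euler('z',dang*i/n,degrees=True).as_matrix(); t=T.copy(); t[:3,:3]=a@T[:3,:3]
        c=np.array([cx,cy,0]); t[:3,3]=a@(T[:3,3]-c)+c+np.array([shift[0],shift[1],0])*i/n; out.append(t)
    return out
E
python3 - <<'E'
from h import *
show()
rows([pose(.521,-.031,.2,10),pose(.521,-.031,.2,10)])
E
```

```text
t 1.95 pos [0.2837 0.6125 0.2393] yaw_y 65.1 tilt 0.000 q [ 1.1   0.26  1.6  -0.    1.27 -0.04] F [0.3 0.1 0.2] w 0.999
slide [[-48.57, -48.42, 3.93], [-48.57, -48.42, 3.93]]
rot [[0.0, 0.0, 0.963], [0.0, 0.0, 0.963]]
```

Call:
play_rows(slide=[[-48.57,-48.42,3.9],[-48.57,-48.42,3.9],[-48.57,-48.42,3.9],[-48.57,-48.42,3.9],[-48.57,-48.42,3.9],[-48.57,-48.42,3.9],[-48.57,-48.42,3.9],[-48.57,-48.42,3.9],[-48.57,-48.42,3.9],[-48.57,-48.42,3.9],[-48.57,-48.42,3.9],[-48.57,-48.42,3.9]], delta_rot=[[0,0,0.963],[0,0,0.963],[0,0,0.963],[0,0,0.963],[0,0,0.963],[0,0,0.963],[0,0,0.963],[0,0,0.963],[0,0,0.963],[0,0,0.963],[0,0,0.963],[0,0,0.963]], hand=0.6)

```text
time: 2.95
tool_pos: [0.4567, 0.1422, 0.2112]
tcp_rot: [2.019, 2.406, 0.002]
wrist_force: [0.9, 0.5, 0.2]
width: 0.601
```

Run:
```python
from h import *
show()
rows([pose(.521,-.031,.2,10)])
```

```text
t 2.95 pos [0.4567 0.1422 0.2112] yaw_y 10.0 tilt 0.001 q [ 0.25 -0.09  2.04  0.    1.19  0.08] F [0.9 0.5 0.2] w 0.601
slide [[-18.17, 3.33, 1.13]]
rot [[0.001, -0.0, -0.0]]
```

Call:
play_rows(slide=[[-18.17,3.33,1.1],[-18.17,3.33,1.1],[-18.17,3.33,1.1],[-18.17,3.33,1.1],[-18.17,3.33,1.1],[-18.17,3.33,1.1]], delta_rot=[[0,0,0],[0,0,0],[0,0,0],[0,0,0],[0,0,0],[0,0,0]])

```text
time: 3.45
tool_pos: [0.5223, -0.0351, 0.2003]
tcp_rot: [2.024, 2.4, 0.001]
wrist_force: [-0.3, -0.1, -0.3]
width: 0.603
```

Run:
```python
from h import *
show()
p=shot("wrist"); save(p,"w1.png")
for t in ["saucepan_grip","milkpan_grip","saucepan","milkpan","skillet"]:
    for a in landmark_of(t,p)[:2]: print(t,round(a["conf"],2),np.round(a["at"]),np.round(onz(p,*a["at"],.1245 if "grip" in t else .03),4))
X=cloud(p).reshape(-1,3); X=X[(p["depth"].reshape(-1)>0)]
b=X[(X[:,2]>.118)&(X[:,2]<.13)]
print(len(b)); 
g=np.zeros((700,1200),np.uint8); ij=((b[:,:2]-[.2,-.6])*1000).astype(int); ok=(ij>=0).all(1)&(ij[:,0]<700)&(ij[:,1]<1200); b=b[ok];ij=ij[ok]; g[ij[:,0],ij[:,1]]=1
g=cv2.dilate(g,np.ones((5,5),np.uint8)); k,L=cv2.connectedComponents(g)
for c in range(1,k):
    q=b[L[ij[:,0],ij[:,1]]==c]
    if len(q)<50: continue
    r=cv2.minAreaRect((q[:,:2]*1000).astype(np.float32)); print("handle",len(q),np.round(r[0]),np.round(r[1]),round(r[2],1),"z",np.round(np.percentile(q[:,2],[10,50,90]),3))
```

```text
t 3.45 pos [ 0.5223 -0.0351  0.2003] yaw_y 9.7 tilt 0.003 q [-0.11  0.    1.97 -0.    1.16 -0.28] F [-0.3 -0.1 -0.3] w 0.603
saucepan_grip 0.68 [281. 210.] [ 0.5194 -0.0282  0.1245]
saucepan 0.82 [279.  62.] [0.4993 0.0768 0.03  ]
milkpan 0.66 [249. 221.] [ 0.4944 -0.0713  0.03  ]
skillet 0.65 [243. 363.] [ 0.5114 -0.2387  0.03  ]
2638
handle 2581 [523. -48.] [16. 86.] 10.3 z [0.122 0.124 0.125]
handle 57 [ 519. -144.] [13.  4.] 4.8 z [0.118 0.119 0.121]
```

View pics/w1.png

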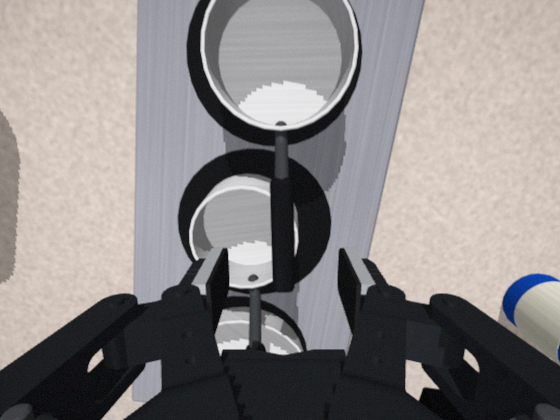

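Run:
```python
from h import *
rows([pose(.520,-.031,.109,10.3)])
```

```text
slide [[-0.12, -0.1, 9.14]]
rot [[0.001, -0.0, -0.004]]
```

Call:
play_rows(slide=[[-0.1,-0.1,3],[-0.1,-0.1,6],[-0.1,-0.1,8.2],[-0.1,-0.1,9.1],[-0.1,-0.1,9.1],[-0.1,-0.1,9.1]], delta_rot=[[0,0,0],[0,0,0],[0,0,0],[0,0,0],[0,0,0],[0,0,0]])

```text
time: 4.25
tool_pos: [0.52, -0.0301, 0.1097]
tcp_rot: [2.016, 2.409, 0.002]
wrist_force: [0.2, 0.2, 1.1]
width: 0.603
```

Call:
play_rows(slide=[[0,0,0],[0,0,0],[0,0,0],[0,0,0],[0,0,0],[0,0,0],[0,0,0]], delta_rot=[[0,0,0],[0,0,0],[0,0,0],[0,0,0],[0,0,0],[0,0,0],[0,0,0]], hand=0, force=40)

```text
time: 4.83
tool_pos: [0.5213, -0.0304, 0.1114]
tcp_rot: [2.014, 2.407, 0.004]
wrist_force: [-1.3, -0.1, 6.9]
width: 0.176
```

Run:
```python
from h import *
show()
rows(arc(.500,.0784,12,68))
```

```text
t 4.83 pos [ 0.5213 -0.0304  0.1114] yaw_y 10.1 tilt 0.004 q [-0.11  0.09  2.06  0.    0.99 -0.28] F [-1.3 -0.1  6.9] w 0.176
slide [[0.07, 1.09, 0.0], [0.25, 2.18, 0.01], [0.54, 3.23, 0.01], [0.93, 4.26, 0.02], [1.41, 5.24, 0.02], [2.0, 6.17, 0.02], [2.67, 7.04, 0.03], [3.42, 7.83, 0.03], [4.25, 8.55, 0.03], [5.14, 9.18, 0.03], [6.1, 9.73, 0.03], [7.1, 10.17, 0.04]]
rot [[-0.0, 0.0, -0.099], [-0.0, 0.001, -0.198], [-0.0, 0.001, -0.297], [-0.0, 0.002, -0.396], [-0.0, 0.002, -0.495], [-0.0, 0.002, -0.593], [-0.0, 0.003, -0.692], [-0.0, 0.003, -0.791], [-0.0, 0.003, -0.89], [-0.0, 0.004, -0.989], [-0.0, 0.004, -1.088], [-0.001, 0.005, -1.187]]
```

Call:
play_rows(slide=[[0.07,1.09,0],[0.25,2.18,0],[0.54,3.23,0],[0.93,4.26,0],[1.41,5.24,0],[2.0,6.17,0],[2.67,7.04,0],[3.42,7.83,0],[4.25,8.55,0],[5.14,9.18,0],[6.1,9.73,0],[7.1,10.17,0]], delta_rot=[[0,0,-0.099],[0,0,-0.198],[0,0,-0.297],[0,0,-0.396],[0,0,-0.495],[0,0,-0.593],[0,0,-0.692],[0,0,-0.791],[0,0,-0.89],[0,0,-0.989],[0,0,-1.088],[0,0,-1.187]])

```text
time: 5.83
tool_pos: [0.6092, 0.058, 0.1117]
tcp_rot: [0.318, 3.122, 0.002]
wrist_force: [-0.1, 0.9, -0.2]
width: 0.178
```

Run:
```python
from h import *
show()
T=tcp(); print(np.degrees(np.arctan2(T[1,3]-.0784,T[0,3]-.5)))
rows([pose(.500+.1095*np.cos(np.radians(a)),.0784+.1095*np.sin(np.radians(a)),.111,a+90) for a in (-8,-3,2.1)])
```

```text
t 5.83 pos [0.6092 0.058  0.1117] yaw_y 78.4 tilt 0.004 q [ 0.05  0.25  1.87  0.    1.02 -1.31] F [-0.1  0.9 -0.2] w 0.178
-10.598267570071718
slide [[0.18, 0.49, 0.07], [0.28, 1.44, 0.07], [0.47, 2.4, 0.08]]
rot [[0.002, 0.004, -0.063], [0.001, 0.004, -0.151], [0.001, 0.004, -0.24]]
```

Call:
play_rows(slide=[[0.05,0.5,0],[0.12,1.45,0],[0.32,2.4,0],[0.32,2.4,0],[0.32,2.4,0]], delta_rot=[[0,0,-0.063],[0,0,-0.151],[0,0,-0.24],[0,0,-0.24],[0,0,-0.24]])

```text
time: 6.25
tool_pos: [0.6109, 0.0823, 0.1117]
tcp_rot: [-0.056, 3.137, 0.001]
wrist_force: [0.8, -0.4, 0.3]
width: 0.177
```

Call:
play_rows(slide=[[0,0,0],[0,0,0],[0,0,0],[0,0,0]], delta_rot=[[0,0,0],[0,0,0],[0,0,0],[0,0,0]], hand=0.5)

```text
time: 6.58
tool_pos: [0.6109, 0.0819, 0.1119]
tcp_rot: [-0.054, 3.137, 0.001]
wrist_force: [-0.6, -0.1, 0.7]
width: 0.499
```

Call:
play_rows(slide=[[0,0,-3],[0,0,-6],[0,0,-9],[0,0,-9]], delta_rot=[[0,0,0],[0,0,0],[0,0,0],[0,0,0]])

```text
time: 6.92
tool_pos: [0.6149, 0.0819, 0.2098]
tcp_rot: [-0.052, 3.125, 0.003]
wrist_force: [1.4, -0.4, 1.3]
width: 0.498
```

```bash
cat >> h.py <<'E'
def handles(p,zmin=.118,zmax=.13,minn=50):
    X=cloud(p).reshape(-1,3); b=X[(p["depth"].reshape(-1)>0)&(X[:,2]>zmin)&(X[:,2]<zmax)]
    ij=((b[:,:2]-[.2,-.6])*1000).astype(int); ok=(ij>=0).all(1)&(ij[:,0]<700)&(ij[:,1]<1200); b=b[ok];ij=ij[ok]
    g=np.zeros((700,1200),np.uint8); g[ij[:,0],ij[:,1]]=1
    g=cv2.dilate(g,np.ones((5,5),np.uint8)); k,L=cv2.connectedComponents(g)
    for c in range(1,k):
        q=b[L[ij[:,0],ij[:,1]]==c]
        if len(q)<minn: continue
        r=cv2.minAreaRect((q[:,:2]*1000).astype(np.float32)); print("handle",len(q),np.round(r[0]),np.round(r[1]),round(r[2],1),"z",np.round(np.percentile(q[:,2],[10,50,90]),3))
E
python3 - <<'E'
from h import *
show()
p=shot("wrist"); handles(p)
p=shot("side"); handles(p); save(p,"s2.png",(150,130,420,330),2.8)
rows([pose(.525,-.168,.2,17.6)])
E
```

```text
t 6.92 pos [0.6149 0.0819 0.2098] yaw_y 91.9 tilt 0.016 q [ 0.09  0.17  1.77  0.    1.18 -1.51] F [ 1.4 -0.4  1.3] w 0.498
handle 2406 [628.  82.] [86. 16.] 2.3 z [0.122 0.124 0.125]
handle 50 [ 312. -589.] [24. 12.] 53.4 z [0.119 0.121 0.127]
handle 226 [ 435. -356.] [85. 17.] 58.9 z [0.12  0.123 0.126]
handle 181 [ 528. -186.] [21. 84.] 17.2 z [0.12  0.123 0.125]
handle 113 [628.  80.] [89. 20.] 1.2 z [0.12  0.123 0.126]
handle 103 [ 821. -128.] [42. 49.] 50.6 z [0.12  0.123 0.128]
handle 54 [813. 188.] [26. 38.] 58.4 z [0.119 0.124 0.129]
slide [[9.55, -24.66, 0.33]]
rot [[0.006, 0.007, 1.297]]
```

View pics/s2.png

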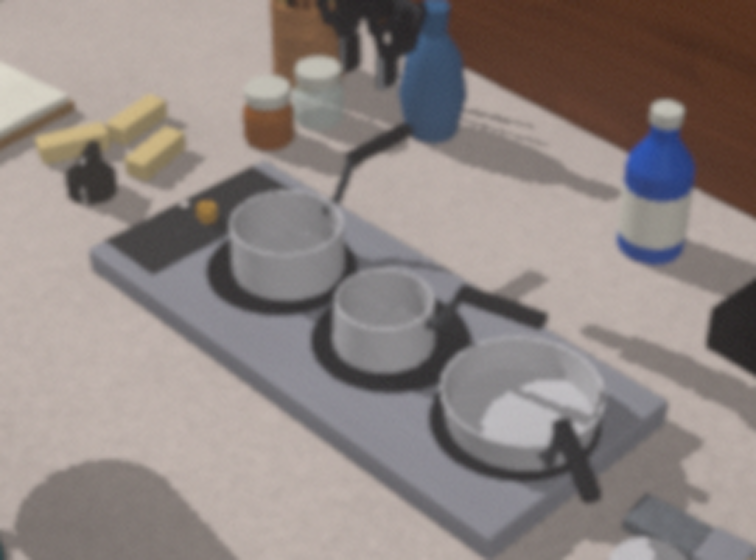

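Call:
play_rows(slide=[[9.5,-24.6,0.3],[9.5,-24.6,0.3],[9.5,-24.6,0.3],[9.5,-24.6,0.3],[9.5,-24.6,0.3],[9.5,-24.6,0.3],[9.5,-24.6,0.3],[9.5,-24.6,0.3],[9.5,-24.6,0.3],[9.5,-24.6,0.3],[9.5,-24.6,0.3],[9.5,-24.6,0.3]], delta_rot=[[0.006,0.007,1.297],[0.006,0.007,1.297],[0.006,0.007,1.297],[0.006,0.007,1.297],[0.006,0.007,1.297],[0.006,0.007,1.297],[0.006,0.007,1.297],[0.006,0.007,1.297],[0.006,0.007,1.297],[0.006,0.007,1.297],[0.006,0.007,1.297],[0.006,0.007,1.297]])

```text
time: 8.02
tool_pos: [0.5242, -0.1673, 0.1984]
tcp_rot: [-1.856, -2.531, 0.001]
wrist_force: [0.3, 1.1, 0.1]
width: 0.502
```

Run:
```python
from h import *
show()
p=shot("wrist"); save(p,"w2.png"); handles(p)
rows([pose(.5237,-.1673,.110,17.5)])
```

```text
t 8.02 pos [ 0.5242 -0.1673  0.1984] yaw_y 17.5 tilt 0.003 q [-0.35  0.06  1.92  0.    1.17 -0.66] F [0.3 1.1 0.1] w 0.502
handle 68 [ 457. -332.] [23.  4.] 64.4 z [0.12  0.123 0.124]
handle 2584 [ 529. -183.] [16. 86.] 17.2 z [0.122 0.124 0.125]
slide [[-0.01, -0.05, 8.86]]
rot [[-0.002, -0.002, 0.003]]
```

View pics/w2.png

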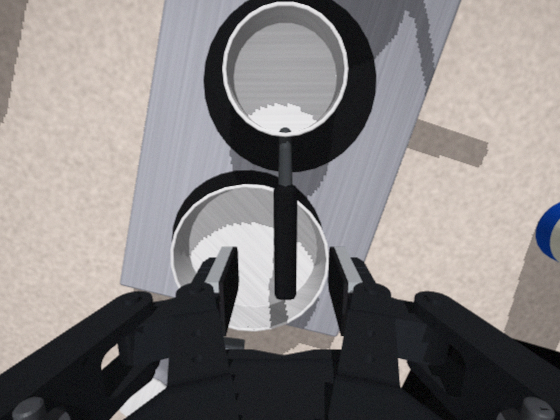

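Call:
play_rows(slide=[[0,0,3],[0,0,6],[0,0,8.2],[0,0,8.8],[0,0,8.8],[0,0,8.8]], delta_rot=[[0,0,0],[0,0,0],[0,0,0],[0,0,0],[0,0,0],[0,0,0]])

```text
time: 8.57
tool_pos: [0.5242, -0.1671, 0.1107]
tcp_rot: [-1.851, -2.534, 0.001]
wrist_force: [0.4, -0.9, -0.4]
width: 0.499
```

Call:
play_rows(slide=[[0,0,0],[0,0,0],[0,0,0],[0,0,0],[0,0,0],[0,0,0],[0,0,0]], delta_rot=[[0,0,0],[0,0,0],[0,0,0],[0,0,0],[0,0,0],[0,0,0],[0,0,0]], hand=0, force=40)

```text
time: 9.15
tool_pos: [0.5258, -0.1679, 0.1127]
tcp_rot: [1.853, 2.536, 0.001]
wrist_force: [0.7, -1.2, 5.2]
width: 0.18
```

Run:
```python
from h import *
show()
rows(arc(.494,-.0698,12,66))
```

```text
t 9.15 pos [ 0.5258 -0.1679  0.1127] yaw_y 17.7 tilt 0.001 q [-0.35  0.15  1.99  0.    1.   -0.66] F [ 0.7 -1.2  5.2] w 0.180
slide [[0.05, 0.99, 0.0], [0.2, 1.97, 0.0], [0.44, 2.93, 0.0], [0.77, 3.86, 0.0], [1.19, 4.76, 0.0], [1.69, 5.61, 0.0], [2.27, 6.41, 0.0], [2.93, 7.15, 0.0], [3.65, 7.82, 0.0], [4.44, 8.42, 0.0], [5.28, 8.95, 0.0], [6.16, 9.39, 0.0]]
rot [[-0.0, 0.0, -0.096], [-0.0, 0.0, -0.192], [-0.0, 0.0, -0.288], [-0.0, 0.0, -0.384], [-0.0, 0.0, -0.48], [-0.0, 0.0, -0.576], [-0.0, 0.0, -0.672], [-0.0, 0.001, -0.768], [-0.0, 0.001, -0.864], [-0.0, 0.001, -0.96], [-0.0, 0.001, -1.056], [-0.0, 0.001, -1.152]]
```

Call:
play_rows(slide=[[0.05,0.99,0],[0.2,1.97,0],[0.44,2.93,0],[0.77,3.86,0],[1.19,4.76,0],[1.69,5.61,0],[2.27,6.41,0],[2.93,7.15,0],[3.65,7.82,0],[4.44,8.42,0],[5.28,8.95,0],[6.16,9.39,0]], delta_rot=[[0,0,-0.096],[0,0,-0.192],[0,0,-0.288],[0,0,-0.384],[0,0,-0.48],[0,0,-0.576],[0,0,-0.672],[0,0,-0.768],[0,0,-0.864],[0,0,-0.96],[0,0,-1.056],[0,0,-1.152]])

```text
time: 10.15
tool_pos: [0.5969, -0.0803, 0.1129]
tcp_rot: [0.165, 3.136, -0.0]
wrist_force: [0.3, -0.2, 0.8]
width: 0.176
```

Run:
```python
from h import *
show()
T=tcp(); print(np.degrees(np.arctan2(T[1,3]+.0698,T[0,3]-.494)))
rows([pose(.494+.103*np.cos(np.radians(a)),-.0698+.103*np.sin(np.radians(a)),.1125,a+90) for a in (-2,2.1)])
```

```text
t 10.15 pos [ 0.5969 -0.0803  0.1129] yaw_y 84.0 tilt 0.001 q [-0.18  0.24  1.89  0.    1.02 -1.64] F [ 0.3 -0.2  0.8] w 0.176
-5.820805478637561
slide [[0.07, 0.69, 0.04], [0.14, 1.42, 0.04]]
rot [[-0.0, 0.001, -0.07], [-0.0, 0.001, -0.142]]
```

Call:
play_rows(slide=[[0.05,0.7,0],[0.14,1.4,0],[0.14,1.4,0],[0.14,1.4,0]], delta_rot=[[0,0,-0.07],[0,0,-0.142],[0,0,-0.142],[0,0,-0.142]])

```text
time: 10.48
tool_pos: [0.5969, -0.0659, 0.1129]
tcp_rot: [-0.056, 3.14, -0.0]
wrist_force: [0.1, 0.1, -0.2]
width: 0.18
```

Call:
play_rows(slide=[[0,0,0],[0,0,0],[0,0,0],[0,0,0]], delta_rot=[[0,0,0],[0,0,0],[0,0,0],[0,0,0]], hand=0.5)

```text
time: 10.82
tool_pos: [0.5968, -0.0663, 0.1129]
tcp_rot: [-0.054, 3.14, -0.0]
wrist_force: [0.5, -0.7, -0.4]
width: 0.501
```

Call:
play_rows(slide=[[0,0,-3],[0,0,-6],[0,0,-9],[0,0,-9]], delta_rot=[[0,0,0],[0,0,0],[0,0,0],[0,0,0]])

```text
time: 11.15
tool_pos: [0.6009, -0.0672, 0.2106]
tcp_rot: [-0.053, 3.128, -0.003]
wrist_force: [1.1, -0.3, 1.7]
width: 0.501
```

Run:
```python
from h import *
show()
p=shot("wrist"); handles(p)
p=shot("side"); handles(p); save(p,"s3.png",(150,130,420,330),2.8)
g=np.array([.435,-.356])-.0175*np.array([np.cos(np.radians(-121.3)),np.sin(np.radians(-121.3))]); print(g)
rows([pose(g[0],g[1],.2,-31.3)])
```

```text
t 11.15 pos [ 0.6009 -0.0672  0.2106] yaw_y 91.9 tilt 0.013 q [-0.15  0.14  1.8   0.    1.18 -1.76] F [ 1.1 -0.3  1.7] w 0.501
handle 2392 [612. -66.] [85. 16.] 1.9 z [0.122 0.124 0.125]
handle 2535 [628.  81.] [86. 17.] 2.8 z [0.12  0.124 0.125]
handle 221 [ 435. -355.] [89. 18.] 59.7 z [0.12  0.123 0.126]
handle 130 [612. -68.] [86. 20.] 2.3 z [0.12  0.123 0.125]
handle 120 [627.  80.] [86. 19.] 2.0 z [0.119 0.123 0.126]
handle 98 [ 818. -127.] [39. 50.] 27.4 z [0.119 0.124 0.128]
[ 0.44409158 -0.34104697]
slide [[16.33, -26.9, 0.46]]
rot [[0.005, 0.004, 2.151]]
```

Call:
play_rows(slide=[[16.3,-26.9,0.4],[16.3,-26.9,0.4],[16.3,-26.9,0.4],[16.3,-26.9,0.4],[16.3,-26.9,0.4],[16.3,-26.9,0.4],[16.3,-26.9,0.4],[16.3,-26.9,0.4],[16.3,-26.9,0.4],[16.3,-26.9,0.4],[16.3,-26.9,0.4],[16.3,-26.9,0.4]], delta_rot=[[0,0,2.151],[0,0,2.151],[0,0,2.151],[0,0,2.151],[0,0,2.151],[0,0,2.151],[0,0,2.151],[0,0,2.151],[0,0,2.151],[0,0,2.151],[0,0,2.151],[0,0,2.151]])

```text
time: 12.25
tool_pos: [0.4429, -0.3408, 0.1985]
tcp_rot: [-2.11, -2.327, -0.005]
wrist_force: [0.1, 0.0, 1.0]
width: 0.502
```

Run:
```python
from h import *
show()
rows([pose(.4441,-.341,.2,-31.3)])
```

```text
t 12.25 pos [ 0.4429 -0.3408  0.1985] yaw_y 5.6 tilt 0.003 q [-0.7   0.08  1.9   0.    1.17 -0.8 ] F [0.1 0.  1. ] w 0.502
slide [[-0.03, 0.11, -0.15]]
rot [[0.001, -0.003, 0.644]]
```

Call:
play_rows(slide=[[0,0.1,0],[0,0.1,0],[0,0.1,0],[0,0.1,0],[0,0.1,0],[0,0.1,0],[0,0.1,0]], delta_rot=[[0,0,0.644],[0,0,0.644],[0,0,0.644],[0,0,0.644],[0,0,0.644],[0,0,0.644],[0,0,0.644]])

```text
time: 12.83
tool_pos: [0.4429, -0.34, 0.1964]
tcp_rot: [-2.735, -1.536, -0.002]
wrist_force: [1.2, -0.3, 0.3]
width: 0.504
```

Run:
```python
from h import *
show()
p=shot("wrist"); save(p,"w3.png"); handles(p)
rows([pose(.4441,-.341,.110,-31.3)])
```

```text
t 12.83 pos [ 0.4429 -0.34    0.1964] yaw_y -31.4 tilt 0.005 q [-0.7   0.08  1.9   0.    1.17 -0.16] F [ 1.2 -0.3  0.3] w 0.504
handle 2646 [ 437. -354.] [85. 16.] 58.3 z [0.122 0.124 0.125]
slide [[-0.05, 0.17, 8.67]]
rot [[-0.003, -0.004, 0.001]]
```

View pics/w3.png

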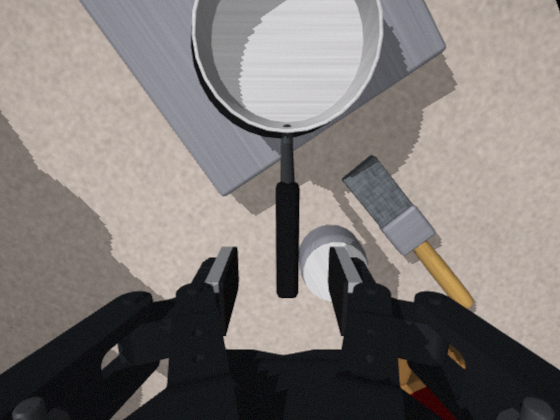

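Run:
```python
from h import *
rows([pose(.4462,-.3391,.110,-31.7)])
```

```text
slide [[0.22, 0.25, 8.67]]
rot [[-0.003, -0.004, 0.008]]
```

Call:
play_rows(slide=[[0.2,0.25,3],[0.2,0.25,6],[0.2,0.25,8.2],[0.2,0.25,8.6],[0.2,0.25,8.6],[0.2,0.25,8.6]], delta_rot=[[0,0,0],[0,0,0],[0,0,0.008],[0,0,0.008],[0,0,0.008],[0,0,0.008]])

```text
time: 13.38
tool_pos: [0.4463, -0.3394, 0.111]
tcp_rot: [-2.74, -1.528, -0.003]
wrist_force: [-0.1, 0.0, -0.4]
width: 0.498
```

Call:
play_rows(slide=[[0,0,0],[0,0,0],[0,0,0],[0,0,0],[0,0,0],[0,0,0],[0,0,0]], delta_rot=[[0,0,0],[0,0,0],[0,0,0],[0,0,0],[0,0,0],[0,0,0],[0,0,0]], hand=0, force=40)

```text
time: 13.97
tool_pos: [0.4472, -0.3405, 0.1131]
tcp_rot: [-2.742, -1.53, -0.004]
wrist_force: [-1.9, 0.2, 5.1]
width: 0.177
```

Run:
```python
from h import *
show()
T=tcp(); print(np.degrees(np.arctan2(T[1,3]+.2315,T[0,3]-.512)),np.hypot(T[1,3]+.2315,T[0,3]-.512))
rows(arc(.512,-.2315,12,66))
```

```text
t 13.97 pos [ 0.4472 -0.3405  0.1131] yaw_y -31.7 tilt 0.003 q [-0.7   0.16  1.97  0.    1.01 -0.15] F [-1.9  0.2  5.1] w 0.177
-120.74717939553881 0.12680181115703715
slide [[0.08, 1.21, 0.0], [0.27, 2.42, 0.0], [0.58, 3.59, 0.0], [1.0, 4.73, 0.0], [1.53, 5.83, 0.01], [2.16, 6.87, 0.01], [2.88, 7.85, 0.01], [3.7, 8.75, 0.01], [4.6, 9.57, 0.01], [5.58, 10.3, 0.02], [6.61, 10.93, 0.02], [7.71, 11.46, 0.02]]
rot [[0.0, 0.0, -0.096], [0.001, 0.0, -0.192], [0.001, 0.0, -0.288], [0.001, 0.0, -0.384], [0.001, 0.0, -0.48], [0.002, 0.0, -0.576], [0.002, 0.0, -0.672], [0.002, 0.0, -0.768], [0.002, 0.0, -0.864], [0.003, 0.0, -0.96], [0.003, 0.0, -1.056], [0.003, 0.0, -1.152]]
```

Call:
play_rows(slide=[[0.08,1.21,0],[0.27,2.42,0],[0.58,3.59,0],[1.0,4.73,0],[1.53,5.83,0],[2.16,6.87,0],[2.88,7.85,0],[3.7,8.75,0],[4.6,9.57,0],[5.58,10.3,0],[6.61,10.93,0],[7.71,11.46,0]], delta_rot=[[0,0,-0.096],[0,0,-0.192],[0,0,-0.288],[0,0,-0.384],[0,0,-0.48],[0,0,-0.576],[0,0,-0.672],[0,0,-0.768],[0,0,-0.864],[0,0,-0.96],[0,0,-1.056],[0,0,-1.152]])

```text
time: 14.97
tool_pos: [0.5858, -0.3347, 0.1134]
tcp_rot: [1.461, 2.781, 0.005]
wrist_force: [-0.0, 0.5, -1.0]
width: 0.176
```

Run:
```python
from h import *
show()
T=tcp(); print(np.degrees(np.arctan2(T[1,3]+.2315,T[0,3]-.512)),np.hypot(T[1,3]+.2315,T[0,3]-.512))
s=T.copy()
rows(arc(.512,-.2315,11,92.1-np.degrees(np.arctan2(T[1,1],T[0,1]))))
```

```text
t 14.97 pos [ 0.5858 -0.3347  0.1134] yaw_y 34.6 tilt 0.003 q [-0.56  0.36  1.72  0.    1.06 -1.16] F [-0.   0.5 -1. ] w 0.176
-54.43993392181137 0.1268570070216001
slide [[0.07, 1.16, 0.0], [0.25, 2.3, 0.01], [0.53, 3.42, 0.01], [0.91, 4.51, 0.01], [1.4, 5.57, 0.02], [1.97, 6.57, 0.02], [2.63, 7.52, 0.03], [3.38, 8.41, 0.03], [4.21, 9.22, 0.03], [5.1, 9.95, 0.04], [6.06, 10.6, 0.04]]
rot [[0.0, 0.0, -0.091], [0.0, 0.001, -0.183], [0.0, 0.001, -0.274], [0.0, 0.001, -0.365], [0.001, 0.001, -0.456], [0.001, 0.002, -0.548], [0.001, 0.002, -0.639], [0.001, 0.002, -0.73], [0.001, 0.002, -0.822], [0.001, 0.003, -0.913], [0.001, 0.003, -1.004]]
```

Call:
play_rows(slide=[[0.07,1.16,0],[0.25,2.3,0],[0.53,3.42,0],[0.91,4.51,0],[1.4,5.57,0],[1.97,6.57,0],[2.63,7.52,0],[3.38,8.41,0],[4.21,9.22,0],[5.1,9.95,0],[6.06,10.6,0],[6.06,10.6,0]], delta_rot=[[0,0,-0.091],[0,0,-0.183],[0,0,-0.274],[0,0,-0.365],[0,0,-0.456],[0,0,-0.548],[0,0,-0.639],[0,0,-0.73],[0,0,-0.822],[0,0,-0.913],[0,0,-1.004],[0,0,-1.004]])

```text
time: 15.97
tool_pos: [0.6383, -0.2228, 0.1135]
tcp_rot: [-0.064, 3.14, 0.005]
wrist_force: [-1.6, -0.6, -1.3]
width: 0.176
```

Call:
play_rows(slide=[[0,0,0],[0,0,0],[0,0,0],[0,0,0],[0,0,0]], delta_rot=[[0,0,0],[0,0,0],[0,0,0],[0,0,0],[0,0,0]], hand=0.5)

```text
time: 16.38
tool_pos: [0.6384, -0.2235, 0.1137]
tcp_rot: [-0.062, 3.14, 0.005]
wrist_force: [-0.5, 0.0, 0.1]
width: 0.497
```

Call:
play_rows(slide=[[0,0,-3],[0,0,-6],[0,0,-9],[0,0,-9]], delta_rot=[[0,0,0],[0,0,0],[0,0,0],[0,0,0]])

```text
time: 16.72
tool_pos: [0.6424, -0.2258, 0.2122]
tcp_rot: [-0.06, 3.128, -0.003]
wrist_force: [0.7, -1.2, 1.9]
width: 0.502
```

Run:
```python
from h import *
show()
p=shot("wrist"); handles(p); save(p,"w4.png")
X=cloud(p).reshape(-1,3); print(len(X))
p=shot("side"); handles(p)
# bars from scene & side
for n in ["scene","side"]:
    p=shot(n); X=cloud(p); im=p["image"].astype(int)
    m=(X[...,2]>.012)&(X[...,2]<.032)&(X[...,1]>.28)&(X[...,1]<.6)&(X[...,0]>.35)&(X[...,0]<.72)&(im[...,0]-im[...,2]>50)
    k,L=cv2.connectedComponents(m.astype(np.uint8))
    for c in range(1,k):
        q=X[L==c]
        if len(q)<20: continue
        q=q[q[:,2]>.018]
        r=cv2.minAreaRect((q[:,:2]*1000).astype(np.float32)); print(n,len(q),np.round(r[0]),np.round(r[1]),round(r[2],1),np.median(q[:,2]))
    save(p,n+"5.png",(290,240,450,350) if n=="scene" else (150,140,260,240),4)
```

```text
t 16.72 pos [ 0.6424 -0.2258  0.2122] yaw_y 92.2 tilt 0.013 q [-0.38  0.28  1.63  0.    1.22 -1.99] F [ 0.7 -1.2  1.9] w 0.502
handle 3031 [612. -67.] [85. 17.] 1.7 z [0.12  0.124 0.125]
handle 2343 [ 654. -223.] [86. 16.] 2.8 z [0.122 0.124 0.125]
235200
handle 134 [611. -67.] [89. 19.] 4.0 z [0.119 0.123 0.126]
handle 109 [625.  79.] [86. 20.] 1.1 z [0.12  0.123 0.126]
handle 155 [ 652. -225.] [82. 18.] 2.3 z [0.12  0.123 0.126]
handle 53 [813. 192.] [27. 39.] 43.0 z [0.119 0.122 0.128]
scene 258 [540. 363.] [81. 30.] 19.9 0.022775484467569662
scene 620 [526. 441.] [ 50. 167.] 87.3 0.02276894688594533
scene 86 [674. 335.] [22. 56.] 71.9 0.024942777884082556
side 246 [520. 438.] [ 44. 161.] 86.9 0.023387649116060727
side 52 [649. 297.] [20. 46.] 43.8 0.025344074337084854
side 122 [538. 359.] [76. 33.] 18.5 0.023630966496595185
```

View pics/scene5.png

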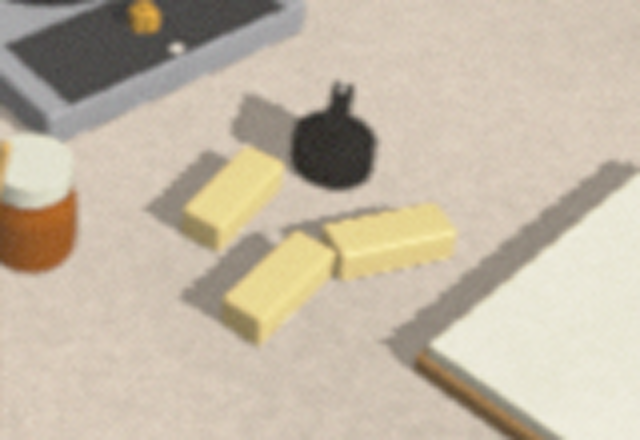

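View pics/w4.png

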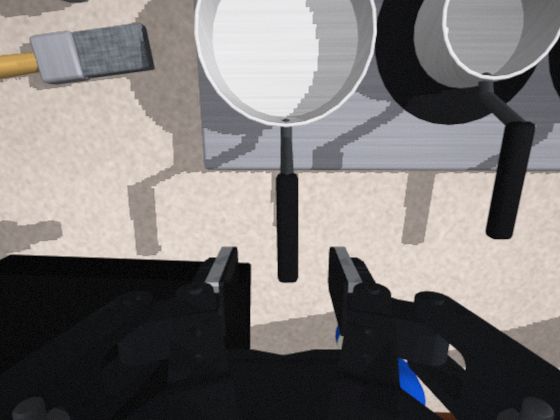

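Run:
```python
from h import *
rows([pose(.51,.36,.28,10)])
```

```text
slide [[10.49, 58.86, -7.5]]
rot [[0.003, -0.003, 1.435]]
```

Call:
play_rows(slide=[[10.5,58.9,-7.5],[10.5,58.9,-7.5],[10.5,58.9,-7.5],[10.5,58.9,-7.5],[10.5,58.9,-7.5],[10.5,58.9,-7.5],[10.5,58.9,-7.5],[10.5,58.9,-7.5],[10.5,58.9,-7.5],[10.5,58.9,-7.5],[10.5,58.9,-7.5],[10.5,58.9,-7.5]], delta_rot=[[0,0,1.435],[0,0,1.435],[0,0,1.435],[0,0,1.435],[0,0,1.435],[0,0,1.435],[0,0,1.435],[0,0,1.435],[0,0,1.435],[0,0,1.435],[0,0,1.435],[0,0,1.435]], hand=0.7)

```text
time: 17.92
tool_pos: [0.5344, 0.2437, 0.2625]
tcp_rot: [-2.023, -2.399, 0.001]
wrist_force: [1.2, 0.8, 0.2]
width: 0.703
```

Run:
```python
from h import *
show()
rows([pose(.51,.36,.28,10)])
```

```text
t 17.92 pos [0.5344 0.2437 0.2625] yaw_y 9.7 tilt 0.004 q [0.38 0.09 1.77 0.   1.29 0.21] F [1.2 0.8 0.2] w 0.703
slide [[11.88, -0.45, -1.71]]
rot [[-0.003, -0.003, -0.005]]
```

Call:
play_rows(slide=[[11.9,-0.4,-1.7],[11.9,-0.4,-1.7],[11.9,-0.4,-1.7],[11.9,-0.4,-1.7],[11.9,-0.4,-1.7]], delta_rot=[[0,0,0],[0,0,0],[0,0,0],[0,0,0],[0,0,0]])

```text
time: 18.33
tool_pos: [0.509, 0.3618, 0.2778]
tcp_rot: [-2.018, -2.402, 0.006]
wrist_force: [0.6, -0.8, -0.1]
width: 0.7
```

```bash
cat >> h.py <<'E'
def bars(p,zlo=.018,zhi=.03):
    X=cloud(p); im=p["image"].astype(int)
    m=(X[...,2]>zlo)&(X[...,2]<zhi)&(im[...,0]-im[...,2]>45)&(im[...,1]-im[...,2]>25)&(p["depth"]>0)
    k,L=cv2.connectedComponents(m.astype(np.uint8)); out=[]
    for c in range(1,k):
        q=X[L==c]
        if len(q)<100: continue
        r=cv2.minAreaRect((q[:,:2]*1000).astype(np.float32)); w,h=r[1]; a=r[2] if w>h else r[2]+90
        a=(a+90)%180-90
        print("bar",len(q),np.round(r[0],1),"size",np.round(sorted(r[1])),"long yaw",round(a,1),"z",np.round(np.median(q[:,2]),4))
E
python3 - <<'E'
from h import *
show()
p=shot("wrist"); save(p,"w5.png"); bars(p)
for t in ["bar1","knob"]:
    for a in landmark_of(t,p)[:3]: print(t,round(a["conf"],2),np.round(a["at"]),np.round(onz(p,*a["at"],0),4))
E
```

```text
t 18.33 pos [0.509  0.3618 0.2778] yaw_y 9.9 tilt 0.006 q [0.58 0.15 1.67 0.   1.33 0.4 ] F [ 0.6 -0.8 -0.1] w 0.700
bar 1831 [482.1 443.7] size [29. 78.] long yaw -16.7 z 0.0239
bar 1765 [565.9 436.9] size [29. 79.] long yaw 15.2 z 0.0238
bar 193 [766.6 425.8] size [ 8. 49.] long yaw 50.5 z 0.024
bar 1580 [539.  362.1] size [31. 79.] long yaw 18.5 z 0.0239
bar 152 [649.5 330.1] size [15. 50.] long yaw 47.7 z 0.024
bar1 0.92 [308. 179.] [0.5392 0.36   0.    ]
bar1 0.86 [274. 105.] [0.4815 0.4425 0.    ]
bar1 0.77 [339. 119.] [0.5631 0.4397 0.    ]
knob 0.83 [243. 164.] [0.4539 0.3643 0.    ]
```

View pics/w5.png

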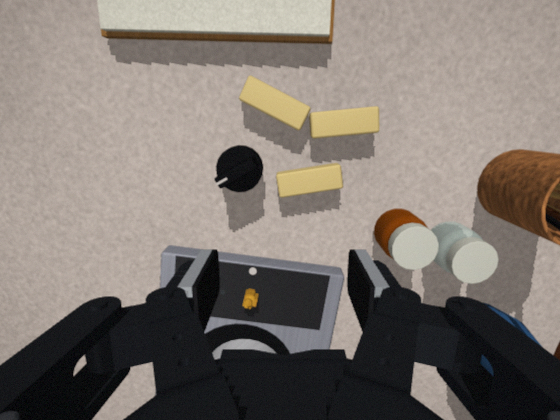

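Run:
```python
from h import *
show()
rows([pose(.539,.362,.10,-71.5)])
p=read_camera("wrist"); p["W"]=tcp()@p["hand_eye"]
X=cloud(p); im=p["image"]
c=onz(p,240,168,.024); w=onz(p,221,182,.024); print(c,w,np.degrees(np.arctan2(*(w-c)[1::-1])))
for uv in [(253,271),(250,298)]: print(uv,onz(p,*uv,.03))
save(p,"w5z.png",(180,120,360,310),4)
```

```text
t 18.48 pos [0.5101 0.3589 0.2781] yaw_y 9.7 tilt 0.006 q [0.57 0.15 1.67 0.   1.33 0.4 ] F [ 0.7 -0.6 -0.7] w 0.704
slide [[-0.19, 3.0, 17.8]]
rot [[-0.005, 0.003, 1.417]]
[0.45554133 0.35971413 0.024     ] [0.43490658 0.33879451 0.024     ] -134.60721623960012
(253, 271) [0.49066052 0.2306417  0.03      ]
(250, 298) [0.49235079 0.19108735 0.03      ]
```

View pics/w5z.png

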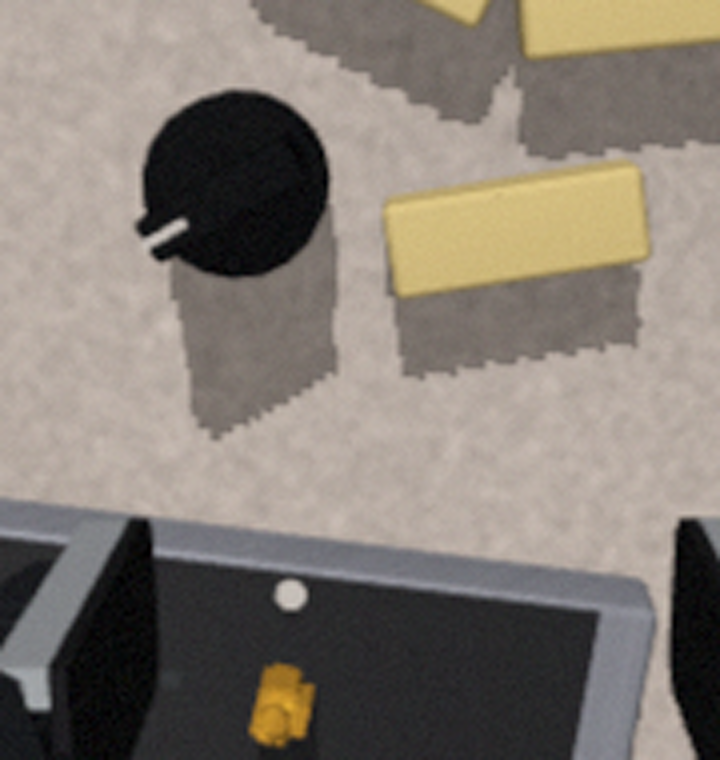

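Call:
play_rows(slide=[[-0.2,3,17.6],[-0.2,3,17.6],[-0.2,3,17.6],[-0.2,3,17.6],[-0.2,3,17.6],[-0.2,3,17.6],[-0.2,3,17.6],[-0.2,3,17.6],[-0.2,3,17.6],[-0.2,3,17.6],[-0.2,3,17.6],[-0.2,3,17.6]], delta_rot=[[0,0,1.417],[0,0,1.417],[0,0,1.417],[0,0,1.417],[0,0,1.417],[0,0,1.417],[0,0,1.417],[0,0,1.417],[0,0,1.417],[0,0,1.417],[0,0,1.417],[0,0,1.417]], hand=0.55)

```text
time: 19.53
tool_pos: [0.5399, 0.3597, 0.102]
tcp_rot: [-3.102, -0.491, 0.009]
wrist_force: [-0.9, 0.7, 0.3]
width: 0.554
```

Run:
```python
from h import *
show()
rows([pose(.539,.362,.024,-71.5)])
p=shot("wrist"); save(p,"w6.png"); bars(p)
```

```text
t 19.53 pos [0.5399 0.3597 0.102 ] yaw_y -72.0 tilt 0.006 q [0.55 0.33 1.78 0.   1.03 1.8 ] F [-0.9  0.7  0.3] w 0.554
slide [[0.03, -0.23, 7.8]]
rot [[-0.002, 0.006, -0.009]]
bar 449 [649.9 329.7] size [15. 51.] long yaw 49.4 z 0.0244
bar 9816 [526.8 439.3] size [ 51. 163.] long yaw -3.5 z 0.0238
bar 4739 [540.  362.2] size [30. 80.] long yaw 18.8 z 0.0239
```

View pics/w6.png

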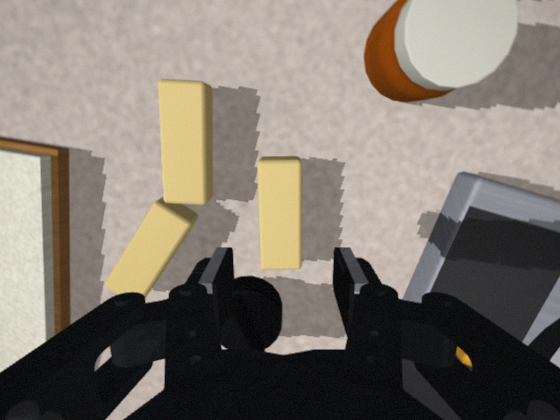

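Call:
play_rows(slide=[[0,-0.2,3],[0,-0.2,6],[0,-0.2,7.8],[0,-0.2,7.8],[0,-0.2,7.8]], delta_rot=[[0,0,0],[0,0,0],[0,0,0],[0,0,0],[0,0,0]])

```text
time: 20.0
tool_pos: [0.538, 0.3598, 0.0226]
tcp_rot: [3.102, 0.491, -0.014]
wrist_force: [0.3, 0.1, 0.8]
width: 0.547
```

Call:
play_rows(slide=[[0,0,0],[0,0,0],[0,0,0],[0,0,0],[0,0,0],[0,0,0]], delta_rot=[[0,0,0],[0,0,0],[0,0,0],[0,0,0],[0,0,0],[0,0,0]], hand=0.1, force=40)

```text
time: 20.5
tool_pos: [0.5394, 0.3604, 0.0245]
tcp_rot: [-3.103, -0.492, 0.01]
wrist_force: [0.6, -1.5, 6.4]
width: 0.336
```

Call:
play_rows(slide=[[0,0,-4],[0,0,-8],[0,0,-12],[0,0,-13],[0,0,-13]], delta_rot=[[0,0,0],[0,0,0],[0,0,0],[0,0,0],[0,0,0]])

```text
time: 20.92
tool_pos: [0.5431, 0.3626, 0.1603]
tcp_rot: [-3.099, -0.491, -0.005]
wrist_force: [0.4, 0.6, -1.2]
width: 0.33
```

Run:
```python
from h import *
show()
p=shot("wrist"); save(p,"w7.png")
rows([pose(.51,-.23,.17,-88)])
```

```text
t 20.92 pos [0.5431 0.3626 0.1603] yaw_y -72.0 tilt 0.005 q [0.55 0.28 1.74 0.   1.12 1.8 ] F [ 0.4  0.6 -1.2] w 0.330
slide [[-21.26, 55.27, -1.4]]
rot [[-0.002, 0.002, 0.28]]
```

View pics/w7.png

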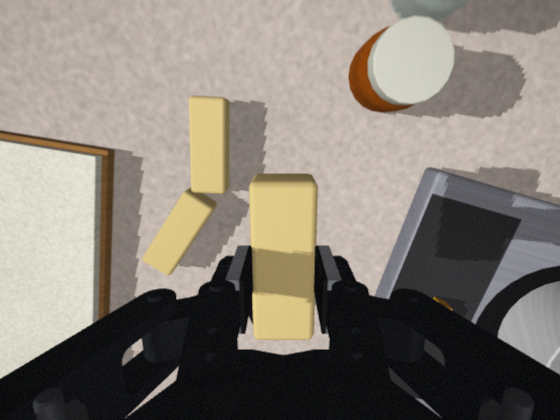

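Call:
play_rows(slide=[[-21.3,55.3,-1.4],[-21.3,55.3,-1.4],[-21.3,55.3,-1.4],[-21.3,55.3,-1.4],[-21.3,55.3,-1.4],[-21.3,55.3,-1.4],[-21.3,55.3,-1.4],[-21.3,55.3,-1.4],[-21.3,55.3,-1.4],[-21.3,55.3,-1.4],[-21.3,55.3,-1.4],[-21.3,55.3,-1.4]], delta_rot=[[0,0,0.28],[0,0,0.28],[0,0,0.28],[0,0,0.28],[0,0,0.28],[0,0,0.28],[0,0,0.28],[0,0,0.28],[0,0,0.28],[0,0,0.28],[0,0,0.28],[0,0,0.28]])

```text
time: 21.97
tool_pos: [0.5117, -0.1398, 0.1642]
tcp_rot: [-3.138, -0.054, 0.012]
wrist_force: [0.2, -0.1, -0.7]
width: 0.336
```

Run:
```python
from h import *
show()
rows([pose(.5107,-.2625,.16,-88)])
```

```text
t 21.97 pos [ 0.5117 -0.1398  0.1642] yaw_y -88.0 tilt 0.008 q [-0.31  0.06  1.99  0.    1.11  1.22] F [ 0.2 -0.1 -0.7] w 0.336
slide [[-0.52, 12.26, 0.38]]
rot [[-0.004, 0.007, -0.0]]
```

Call:
play_rows(slide=[[-0.5,12.3,0.4],[-0.5,12.3,0.4],[-0.5,12.3,0.4],[-0.5,12.3,0.4],[-0.5,12.3,0.4],[-0.5,12.3,0.4]], delta_rot=[[-0.004,0.007,0],[-0.004,0.007,0],[-0.004,0.007,0],[-0.004,0.007,0],[-0.004,0.007,0],[-0.004,0.007,0]])

```text
time: 22.47
tool_pos: [0.5091, -0.2619, 0.1568]
tcp_rot: [-3.138, -0.052, 0.008]
wrist_force: [-0.4, 0.6, -1.0]
width: 0.337
```

Run:
```python
from h import *
from scipy.optimize import least_squares
show()
p=shot("wrist"); save(p,"w8.png")
X=cloud(p).reshape(-1,3); q=X[(np.abs(X[:,2]-.064)<.004)&(np.hypot(X[:,0]-.51,X[:,1]+.23)<.09)&(np.hypot(X[:,0]-.51,X[:,1]+.23)>.05)]
f=lambda v: np.clip(np.abs(np.hypot(q[:,0]-v[0],q[:,1]-v[1])-.0705)-.0015,0,.01)
s=least_squares(f,[.51,-.23],loss="soft_l1",f_scale=.003); print(len(q),s.x, q.min(0),q.max(0))
rows([pose(.5107,-.2625,.0625,-88)])
```

```text
t 22.47 pos [ 0.5091 -0.2619  0.1568] yaw_y -88.1 tilt 0.006 q [-0.52  0.14  1.91  0.    1.1   1.02] F [-0.4  0.6 -1. ] w 0.337
2821 [ 0.51189935 -0.22979239] [ 0.44771455 -0.30091203  0.06000046] [ 0.59858496 -0.15787004  0.06796599]
slide [[0.15, 0.14, 9.49]]
rot [[-0.003, 0.004, -0.0]]
```

View pics/w8.png

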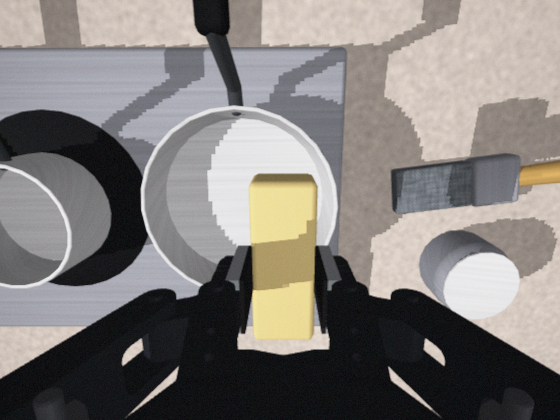

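Call:
play_rows(slide=[[0.15,0.1,3],[0.15,0.1,6],[0.15,0.1,8],[0.15,0.1,9.3],[0.15,0.1,9.3],[0.15,0.1,9.3]], delta_rot=[[0,0.004,0],[0,0.004,0],[0,0.004,0],[0,0.004,0],[0,0.004,0],[0,0.004,0]])

```text
time: 23.02
tool_pos: [0.5105, -0.2607, 0.0638]
tcp_rot: [-3.138, -0.057, 0.002]
wrist_force: [0.7, 0.1, 0.1]
width: 0.338
```

Run:
```python
from h import *
show()
p=shot("side"); save(p,"s9.png",(270,200,410,310),5)
p=shot("wrist"); save(p,"w9.png")
```

```text
t 23.02 pos [ 0.5105 -0.2607  0.0638] yaw_y -87.9 tilt 0.004 q [-0.52  0.25  1.98  0.    0.92  1.02] F [0.7 0.1 0.1] w 0.338
```

View pics/s9.png

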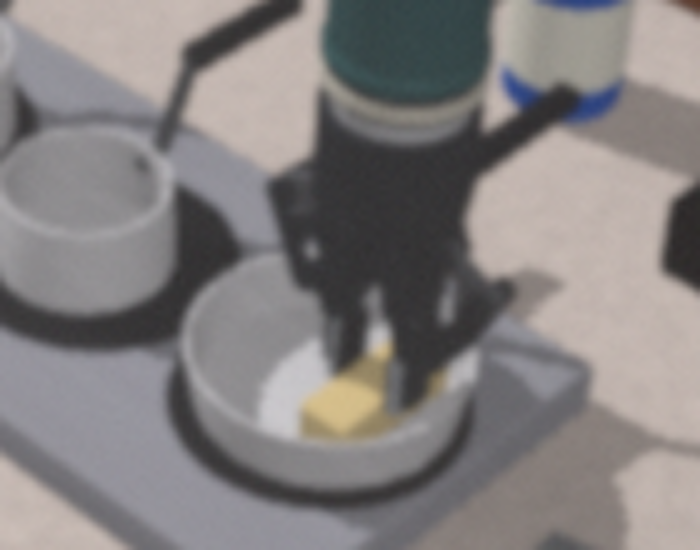

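View pics/w9.png

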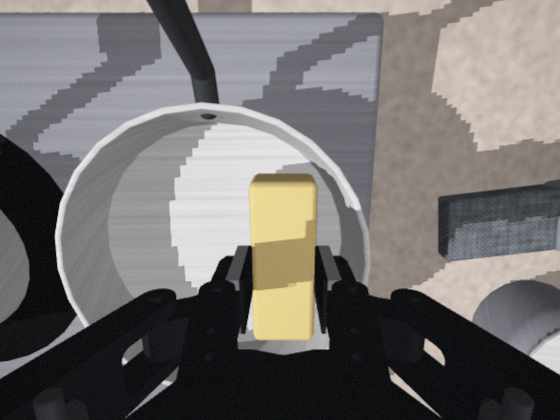

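Call:
play_rows(slide=[[0,0.15,0.25],[0,0.15,0.25],[0,0.15,0.25]], delta_rot=[[0,0,0],[0,0,0],[0,0,0]])

```text
time: 23.37
tool_pos: [0.513, -0.2642, 0.0647]
tcp_rot: [-3.141, -0.056, -0.007]
wrist_force: [0.1, -0.3, -0.6]
width: 0.335
```

Call:
play_rows(slide=[[0,0,0],[0,0,0],[0,0,0],[0,0,0]], delta_rot=[[0,0,0],[0,0,0],[0,0,0],[0,0,0]], hand=0.42)

```text
time: 23.7
tool_pos: [0.5132, -0.2644, 0.065]
tcp_rot: [3.141, 0.056, 0.007]
wrist_force: [0.6, -0.1, 0.6]
width: 0.421
```

Call:
play_rows(slide=[[0,0,-2],[0,0,-5],[0,0,-9],[0,0,-13],[0,0,-14]], delta_rot=[[0,0,0],[0,0,0],[0,0,0],[0,0,0],[0,0,0]])

```text
time: 24.12
tool_pos: [0.516, -0.2664, 0.2128]
tcp_rot: [3.135, 0.056, 0.023]
wrist_force: [0.9, -0.2, 0.8]
width: 0.42
```

Run:
```python
from h import *
show()
p=shot("wrist"); save(p,"w10.png"); bars(p,.05,.07)
for n in ["scene","side"]:
    p=shot(n); print(n); bars(p)
rows([pose(.51,.38,.20,10)])
```

```text
t 24.12 pos [ 0.516  -0.2664  0.2128] yaw_y -88.0 tilt 0.016 q [-0.52  0.1   1.85  0.    1.18  1.01] F [ 0.9 -0.2  0.8] w 0.420
bar 2645 [ 513.7 -263.9] size [29. 80.] long yaw 3.3 z 0.0579
bar 120 [ 348.  -569.9] size [ 3. 30.] long yaw 0.1 z 0.0529
scene
bar 130 [ 422.2 -570.1] size [ 26. 214.] long yaw -1.3 z 0.0239
bar 617 [524.9 441. ] size [ 49. 167.] long yaw -3.3 z 0.0228
bar 113 [809.6 433.7] size [21. 73.] long yaw -17.3 z 0.0243
side
bar 273 [520.9 436.6] size [ 51. 163.] long yaw -3.9 z 0.0233
slide [[1.94, -64.46, 0.53]]
rot [[0.008, -0.004, -1.71]]
```

View pics/w10.png

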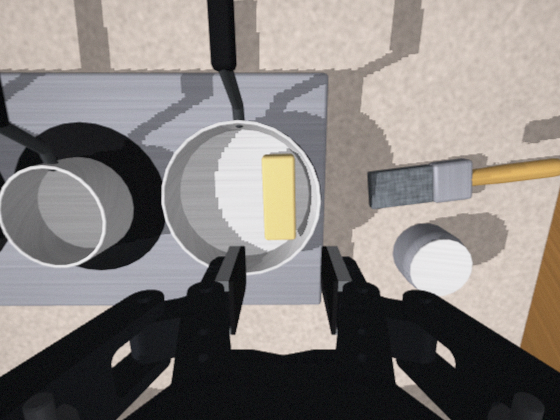

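Run:
```python
from h import *
rows([pose(.566,.437,.18,-74.8)])
```

```text
slide [[7.73, -69.96, 2.57]]
rot [[0.003, -0.007, -0.23]]
```

Call:
play_rows(slide=[[7.7,-70,2.6],[7.7,-70,2.6],[7.7,-70,2.6],[7.7,-70,2.6],[7.7,-70,2.6],[7.7,-70,2.6],[7.7,-70,2.6],[7.7,-70,2.6],[7.7,-70,2.6],[7.7,-70,2.6],[7.7,-70,2.6],[7.7,-70,2.6]], delta_rot=[[0.003,-0.007,-0.23],[0.003,-0.007,-0.23],[0.003,-0.007,-0.23],[0.003,-0.007,-0.23],[0.003,-0.007,-0.23],[0.003,-0.007,-0.23],[0.003,-0.007,-0.23],[0.003,-0.007,-0.23],[0.003,-0.007,-0.23],[0.003,-0.007,-0.23],[0.003,-0.007,-0.23],[0.003,-0.007,-0.23]], hand=0.55)

```text
time: 25.27
tool_pos: [0.5483, 0.2353, 0.1837]
tcp_rot: [3.113, 0.416, -0.007]
wrist_force: [0.7, -0.2, -0.4]
width: 0.552
```

Run:
```python
from h import *
show()
rows([pose(.566,.437,.10,-74.8)])
```

```text
t 25.27 pos [0.5483 0.2353 0.1837] yaw_y -74.8 tilt 0.005 q [ 0.36  0.16  1.83 -0.    1.15  1.67] F [ 0.7 -0.2 -0.4] w 0.552
slide [[7.05, -19.0, 8.33]]
rot [[0.001, 0.005, 0.0]]
```

Call:
play_rows(slide=[[7,-19,8.3],[7,-19,8.3],[7,-19,8.3],[7,-19,8.3],[7,-19,8.3],[7,-19,8.3],[7,-19,8.3]], delta_rot=[[0,0,0],[0,0,0],[0,0,0],[0,0,0],[0,0,0],[0,0,0],[0,0,0]])

```text
time: 25.85
tool_pos: [0.5622, 0.4382, 0.0942]
tcp_rot: [3.109, 0.421, -0.019]
wrist_force: [-0.5, 0.3, -0.6]
width: 0.547
```

Run:
```python
from h import *
show()
p=shot("wrist"); save(p,"w11.png"); bars(p)
rows([pose(.566,.437,.024,-74.8)])
```

```text
t 25.85 pos [0.5622 0.4382 0.0942] yaw_y -74.6 tilt 0.013 q [0.63 0.45 1.63 0.   1.07 1.93] F [-0.5  0.3 -0.6] w 0.547
bar 978 [660.5 334.7] size [20. 55.] long yaw 19.4 z 0.0243
bar 4985 [566.  437.1] size [29. 81.] long yaw 15.1 z 0.024
bar 3192 [487.  443.2] size [30. 71.] long yaw -16.6 z 0.0239
slide [[0.37, 0.01, 7.18]]
rot [[0.003, 0.011, 0.003]]
```

View pics/w11.png

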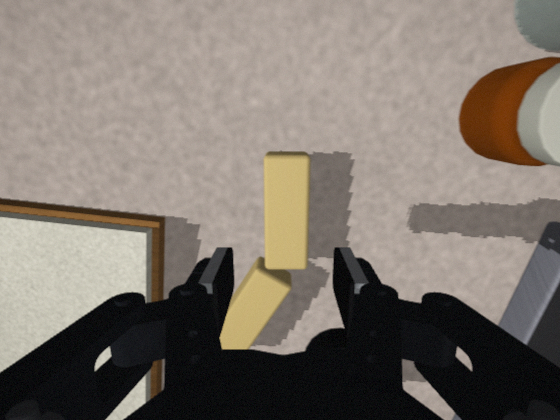

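Call:
play_rows(slide=[[0.3,0,3],[0.3,0,6],[0.35,0,7.2],[0.35,0,7.2],[0.35,0,7.2]], delta_rot=[[0.003,0.011,0],[0.003,0.011,0],[0.003,0.011,0],[0.003,0.011,0],[0.003,0.011,0]])

```text
time: 26.32
tool_pos: [0.5655, 0.4352, 0.0233]
tcp_rot: [3.112, 0.418, -0.003]
wrist_force: [0.7, 0.2, 0.9]
width: 0.553
```

Call:
play_rows(slide=[[0,0,0],[0,0,0],[0,0,0],[0,0,0],[0,0,0],[0,0,0]], delta_rot=[[0,0,0],[0,0,0],[0,0,0],[0,0,0],[0,0,0],[0,0,0]], hand=0.1, force=40)

```text
time: 26.82
tool_pos: [0.5673, 0.4359, 0.0262]
tcp_rot: [3.113, 0.418, 0.003]
wrist_force: [0.9, -1.7, 6.7]
width: 0.333
```

Run:
```python
from h import *
show()
```

```text
t 26.82 pos [0.5673 0.4359 0.0262] yaw_y -74.7 tilt 0.002 q [ 0.62  0.52  1.67 -0.    0.95  1.93] F [ 0.9 -1.7  6.7] w 0.333
```

Call:
play_rows(slide=[[0,0,-4],[0,0,-8],[0,0,-12],[0,0,-14.5],[0,0,-14.5]], delta_rot=[[0,0,0],[0,0,0],[0,0,0],[0,0,0],[0,0,0]])

```text
time: 27.23
tool_pos: [0.5709, 0.4391, 0.1813]
tcp_rot: [-3.107, -0.418, -0.024]
wrist_force: [0.6, 0.4, 0.5]
width: 0.337
```

Run:
```python
from h import *
show()
rows([pose(.5095,-.1975,.17,-88)])
p=shot("wrist"); save(p,"w12.png")
```

```text
t 27.23 pos [0.5709 0.4391 0.1813] yaw_y -74.7 tilt 0.017 q [ 0.62  0.37  1.57 -0.    1.18  1.93] F [0.6 0.4 0.5] w 0.337
slide [[-22.75, 59.78, 0.49]]
rot [[-0.006, -0.015, 0.232]]
```

View pics/w12.png

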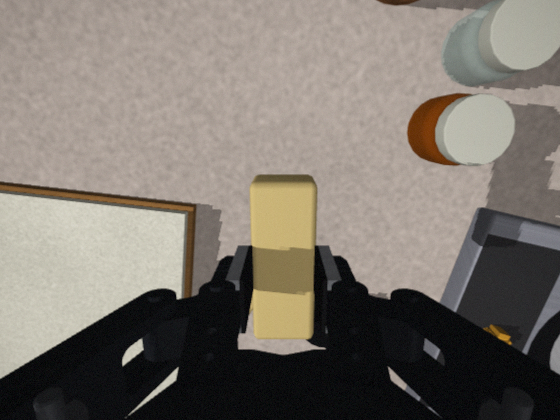

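Call:
play_rows(slide=[[-22.7,59.8,0.5],[-22.7,59.8,0.5],[-22.7,59.8,0.5],[-22.7,59.8,0.5],[-22.7,59.8,0.5],[-22.7,59.8,0.5],[-22.7,59.8,0.5],[-22.7,59.8,0.5],[-22.7,59.8,0.5],[-22.7,59.8,0.5],[-22.7,59.8,0.5],[-22.7,59.8,0.5]], delta_rot=[[-0.006,-0.015,0.232],[-0.006,-0.015,0.232],[-0.006,-0.015,0.232],[-0.006,-0.015,0.232],[-0.006,-0.015,0.232],[-0.006,-0.015,0.232],[-0.006,-0.015,0.232],[-0.006,-0.015,0.232],[-0.006,-0.015,0.232],[-0.006,-0.015,0.232],[-0.006,-0.015,0.232],[-0.006,-0.015,0.232]])

```text
time: 28.28
tool_pos: [0.5191, -0.0634, 0.1669]
tcp_rot: [3.14, 0.056, -0.01]
wrist_force: [1.6, -0.4, -0.2]
width: 0.339
```

Run:
```python
from h import *
show()
rows([pose(.5105,-.1975,.16,-88)])
```

```text
t 28.28 pos [ 0.5191 -0.0634  0.1669] yaw_y -88.0 tilt 0.007 q [-0.17  0.04  2.   -0.    1.11  1.37] F [ 1.6 -0.4 -0.2] w 0.339
slide [[-1.34, 13.37, 0.72]]
rot [[0.001, 0.006, 0.001]]
```

Call:
play_rows(slide=[[-1.3,13.4,0.7],[-1.3,13.4,0.7],[-1.3,13.4,0.7],[-1.3,13.4,0.7],[-1.3,13.4,0.7],[-1.3,13.4,0.7]], delta_rot=[[0,0.006,0],[0,0.006,0],[0,0.006,0],[0,0.006,0],[0,0.006,0],[0,0.006,0]])

```text
time: 28.78
tool_pos: [0.5097, -0.1976, 0.1587]
tcp_rot: [-3.141, -0.052, 0.004]
wrist_force: [-0.3, 0.6, 0.2]
width: 0.335
```

Run:
```python
from h import *
show()
p=shot("wrist"); save(p,"w13.png"); bars(p,.05,.07)
rows([pose(.5105,-.1965,.064,-88)])
```

```text
t 28.78 pos [ 0.5097 -0.1976  0.1587] yaw_y -88.1 tilt 0.003 q [-0.41  0.09  1.96 -0.    1.09  1.12] F [-0.3  0.6  0.2] w 0.335
bar 4118 [ 514.  -263.5] size [30. 80.] long yaw 3.2 z 0.0579
slide [[0.07, -0.02, 9.5]]
rot [[-0.0, 0.002, 0.0]]
```

View pics/w13.png

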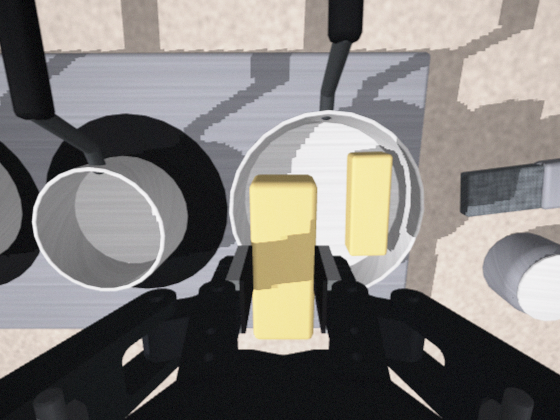

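Call:
play_rows(slide=[[0.07,-0.05,3],[0.07,-0.05,6],[0.07,-0.05,8],[0.07,-0.05,9.4],[0.07,-0.05,9.5],[0.07,-0.05,9.5],[0.07,-0.05,9.5]], delta_rot=[[0,0,0],[0,0,0],[0,0,0],[0,0,0],[0,0,0],[0,0,0],[0,0,0]])

```text
time: 29.42
tool_pos: [0.5108, -0.1949, 0.0645]
tcp_rot: [-3.14, -0.057, 0.004]
wrist_force: [0.3, -0.3, -0.6]
width: 0.338
```

Run:
```python
from h import *
show()
p=shot("wrist"); save(p,"w14.png")
```

```text
t 29.42 pos [ 0.5108 -0.1949  0.0645] yaw_y -87.9 tilt 0.003 q [-0.41  0.2   2.03 -0.    0.91  1.12] F [ 0.3 -0.3 -0.6] w 0.338
```

View pics/w14.png

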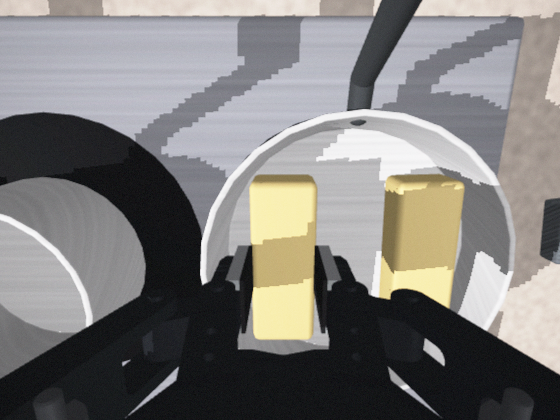

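Call:
play_rows(slide=[[0,0.15,0.2],[0,0.15,0.2],[0,0.15,0.2]], delta_rot=[[0,0,0],[0,0,0],[0,0,0]])

```text
time: 29.72
tool_pos: [0.5117, -0.1969, 0.0637]
tcp_rot: [3.141, 0.057, -0.0]
wrist_force: [0.1, 0.6, -1.2]
width: 0.332
```

Call:
play_rows(slide=[[0,0,0],[0,0,0],[0,0,0],[0,0,0]], delta_rot=[[0,0,0],[0,0,0],[0,0,0],[0,0,0]], hand=0.42)

```text
time: 30.05
tool_pos: [0.5119, -0.1971, 0.0639]
tcp_rot: [3.141, 0.056, 0.0]
wrist_force: [0.5, 0.1, 0.1]
width: 0.415
```

Call:
play_rows(slide=[[0,0,-2],[0,0,-5],[0,0,-9],[0,0,-13],[0,0,-14]], delta_rot=[[0,0,0],[0,0,0],[0,0,0],[0,0,0],[0,0,0]])

```text
time: 30.47
tool_pos: [0.5155, -0.1987, 0.2116]
tcp_rot: [3.136, 0.056, 0.016]
wrist_force: [0.9, 0.2, 1.2]
width: 0.421
```

Run:
```python
from h import *
show()
p=shot("wrist"); save(p,"w15.png"); bars(p,.05,.07)
for n in ["scene","side"]:
    p=shot(n); print(n); bars(p)
    save(p,n+"15.png",(290,240,450,350) if n=="scene" else (150,140,260,240),4)
rows([pose(.482,.4437,.18,-106.7)])
```

```text
t 30.47 pos [ 0.5155 -0.1987  0.2116] yaw_y -88.0 tilt 0.012 q [-0.41  0.04  1.91 -0.    1.18  1.12] F [0.9 0.2 1.2] w 0.421
bar 2663 [ 512.4 -197. ] size [29. 79.] long yaw 1.6 z 0.0579
bar 2777 [ 512.9 -262.5] size [30. 80.] long yaw 3.3 z 0.0579
scene
bar 112 [ 432.4 -568.9] size [ 38. 201.] long yaw -7.3 z 0.0246
bar 300 [480.6 444.4] size [32. 80.] long yaw -15.1 z 0.0226
bar 122 [809.7 434.4] size [21. 73.] long yaw -16.3 z 0.0237
side
bar 147 [477.9 443.9] size [40. 78.] long yaw -13.8 z 0.0231
slide [[-0.78, -64.19, 2.44]]
rot [[0.001, -0.003, 0.327]]
```

View pics/w15.png

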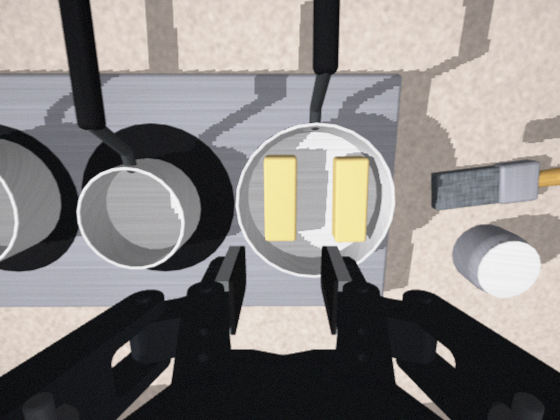

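View pics/scene15.png

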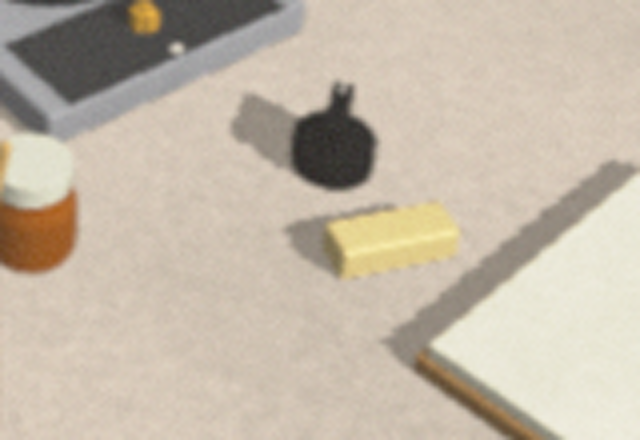

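Run:
```python
from h import *
rows([pose(.50,.25,.20,5), pose(.482,.4437,.18,73.3)])
```

```text
slide [[0.33, -44.77, 0.48], [-0.78, -64.19, 2.44]]
rot [[0.004, -0.001, -1.622], [0.005, 0.002, -2.814]]
```

Call:
play_rows(slide=[[0.3,-44.8,0.5],[0.3,-44.8,0.5],[0.3,-44.8,0.5],[0.3,-44.8,0.5],[0.3,-44.8,0.5],[0.3,-44.8,0.5],[0.3,-44.8,0.5],[0.3,-44.8,0.5],[0.3,-44.8,0.5],[0.3,-44.8,0.5],[0.3,-44.8,0.5],[0.3,-44.8,0.5]], delta_rot=[[0,0,-1.622],[0,0,-1.622],[0,0,-1.622],[0,0,-1.622],[0,0,-1.622],[0,0,-1.622],[0,0,-1.622],[0,0,-1.622],[0,0,-1.622],[0,0,-1.622],[0,0,-1.622],[0,0,-1.622]], hand=0.52)

```text
time: 31.62
tool_pos: [0.4976, 0.2551, 0.1967]
tcp_rot: [-2.248, -2.194, 0.002]
wrist_force: [-0.3, -0.3, 0.4]
width: 0.524
```

Run:
```python
from h import *
show()
rows([pose(.482,.4437,.13,73.3)])
```

```text
t 31.62 pos [0.4976 0.2551 0.1967] yaw_y -1.4 tilt 0.001 q [ 0.43  0.08  1.9  -0.    1.16  0.45] F [-0.3 -0.3  0.4] w 0.524
slide [[18.82, -2.0, 6.66]]
rot [[-0.002, -0.0, -1.303]]
```

Call:
play_rows(slide=[[18.8,-2,6.6],[18.8,-2,6.6],[18.8,-2,6.6],[18.8,-2,6.6],[18.8,-2,6.6],[18.8,-2,6.6],[18.8,-2,6.6],[18.8,-2,6.6],[18.8,-2,6.6],[18.8,-2,6.6],[18.8,-2,6.6],[18.8,-2,6.6]], delta_rot=[[0,0,-1.303],[0,0,-1.303],[0,0,-1.303],[0,0,-1.303],[0,0,-1.303],[0,0,-1.303],[0,0,-1.303],[0,0,-1.303],[0,0,-1.303],[0,0,-1.303],[0,0,-1.303],[0,0,-1.303]])

```text
time: 32.62
tool_pos: [0.4804, 0.4421, 0.1271]
tcp_rot: [-0.454, -3.104, 0.008]
wrist_force: [-1.0, 0.4, -0.9]
width: 0.517
```

Run:
```python
from h import *
show()
p=shot("wrist"); save(p,"w16.png"); bars(p)
rows([pose(.482,.4437,.0235,73.3)])
```

```text
t 32.62 pos [0.4804 0.4421 0.1271] yaw_y 73.4 tilt 0.007 q [ 0.71  0.31  1.76  0.    1.08 -0.57] F [-1.   0.4 -0.9] w 0.517
bar 3828 [479.4 444.4] size [29. 79.] long yaw -17.4 z 0.0238
slide [[-0.13, 0.23, 10.4]]
rot [[-0.005, -0.004, -0.002]]
```

View pics/w16.png

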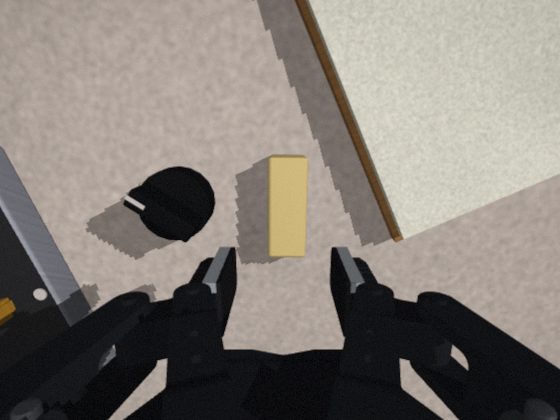

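Call:
play_rows(slide=[[0.05,0.25,3],[0.05,0.25,6],[0.05,0.25,9],[0.05,0.25,10.4],[0.05,0.25,10.4],[0.05,0.25,10.4]], delta_rot=[[-0.005,-0.004,0.008],[-0.005,-0.004,0.008],[-0.005,-0.004,0.008],[-0.005,-0.004,0.008],[-0.005,-0.004,0.008],[-0.005,-0.004,0.008]])

```text
time: 33.17
tool_pos: [0.4794, 0.4436, 0.0222]
tcp_rot: [-0.473, -3.104, 0.004]
wrist_force: [-0.1, 0.5, -0.1]
width: 0.522
```

Call:
play_rows(slide=[[0,0,0],[0,0,0],[0,0,0],[0,0,0],[0,0,0],[0,0,0]], delta_rot=[[0,0,0],[0,0,0],[0,0,0],[0,0,0],[0,0,0],[0,0,0]], hand=0.1, force=40)

```text
time: 33.67
tool_pos: [0.4806, 0.4446, 0.0242]
tcp_rot: [0.473, 3.105, -0.0]
wrist_force: [-0.9, -0.1, 6.2]
width: 0.33
```

Call:
play_rows(slide=[[0,0,-4],[0,0,-8],[0,0,-12],[0,0,-15],[0,0,-15]], delta_rot=[[0,0,0],[0,0,0],[0,0,0],[0,0,0],[0,0,0]])

```text
time: 34.08
tool_pos: [0.4843, 0.4479, 0.1837]
tcp_rot: [0.472, 3.096, 0.017]
wrist_force: [0.9, 1.0, 0.7]
width: 0.338
```

Run:
```python
from h import *
show()
p=shot("wrist"); save(p,"w17.png")
rows([pose(.5125,-.2298,.175,92)])
```

```text
t 34.08 pos [0.4843 0.4479 0.1837] yaw_y 72.7 tilt 0.015 q [ 0.71  0.26  1.71 -0.    1.15 -0.56] F [0.9 1.  0.7] w 0.338
slide [[-22.97, -63.71, 0.09]]
rot [[0.008, 0.007, -0.337]]
```

View pics/w17.png

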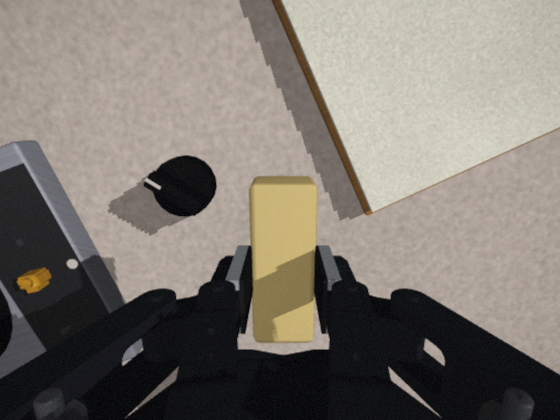

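Call:
play_rows(slide=[[-23,-63.7,0],[-23,-63.7,0],[-23,-63.7,0],[-23,-63.7,0],[-23,-63.7,0],[-23,-63.7,0],[-23,-63.7,0],[-23,-63.7,0],[-23,-63.7,0],[-23,-63.7,0],[-23,-63.7,0],[-23,-63.7,0]], delta_rot=[[0.008,0.007,-0.337],[0.008,0.007,-0.337],[0.008,0.007,-0.337],[0.008,0.007,-0.337],[0.008,0.007,-0.337],[0.008,0.007,-0.337],[0.008,0.007,-0.337],[0.008,0.007,-0.337],[0.008,0.007,-0.337],[0.008,0.007,-0.337],[0.008,0.007,-0.337],[0.008,0.007,-0.337]])

```text
time: 35.13
tool_pos: [0.5026, -0.0566, 0.1736]
tcp_rot: [0.054, -3.138, -0.0]
wrist_force: [1.8, 0.4, -2.0]
width: 0.331
```

Run:
```python
from h import *
show()
rows([pose(.5125,-.2298,.16,92)])
```

```text
t 35.13 pos [ 0.5026 -0.0566  0.1736] yaw_y 92.0 tilt 0.003 q [-0.16 -0.    2.03 -0.    1.12 -1.77] F [ 1.8  0.4 -2. ] w 0.331
slide [[-0.39, -17.35, 1.36]]
rot [[0.0, -0.003, -0.0]]
```

Call:
play_rows(slide=[[-0.4,-17.4,1.3],[-0.4,-17.4,1.3],[-0.4,-17.4,1.3],[-0.4,-17.4,1.3],[-0.4,-17.4,1.3],[-0.4,-17.4,1.3],[-0.4,-17.4,1.3],[-0.4,-17.4,1.3]], delta_rot=[[0,0,0],[0,0,0],[0,0,0],[0,0,0],[0,0,0],[0,0,0],[0,0,0],[0,0,0]])

```text
time: 35.8
tool_pos: [0.5117, -0.2288, 0.1594]
tcp_rot: [0.055, -3.136, -0.003]
wrist_force: [0.5, -0.2, -1.1]
width: 0.338
```

Run:
```python
from h import *
show()
p=shot("wrist"); save(p,"w18.png"); bars(p,.05,.066); handles(p)
rows([pose(.5125,-.2298,.085,92)])
```

```text
t 35.80 pos [ 0.5117 -0.2288  0.1594] yaw_y 92.0 tilt 0.005 q [-0.46  0.12  1.93 -0.    1.1  -2.07] F [ 0.5 -0.2 -1.1] w 0.338
bar 2908 [ 510.6 -263. ] size [29. 77.] long yaw 3.4 z 0.0579
bar 2704 [ 509.2 -197.7] size [30. 76.] long yaw 2.1 z 0.0578
handle 639 [577. -67.] [21. 15.] 63.5 z [0.119 0.123 0.125]
slide [[-0.07, -0.13, 7.48]]
rot [[0.001, -0.004, 0.001]]
```

View pics/w18.png

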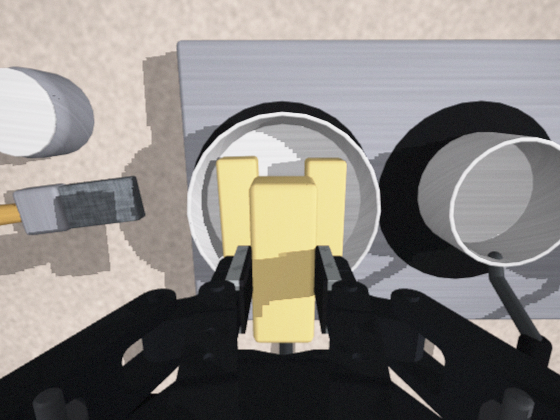

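Call:
play_rows(slide=[[-0.1,-0.1,3],[-0.1,-0.1,6],[-0.1,-0.1,7.2],[-0.1,-0.1,7.2],[-0.1,-0.1,7.2]], delta_rot=[[0,0,0],[0,0,0],[0,0,0],[0,0,0],[0,0,0]])

```text
time: 36.27
tool_pos: [0.5123, -0.2282, 0.0874]
tcp_rot: [0.058, -3.135, -0.004]
wrist_force: [0.6, 0.4, -0.7]
width: 0.336
```

Run:
```python
from h import *
show()
p=shot("wrist"); save(p,"w19.png"); bars(p,.05,.066)
rows([pose(.5125,-.2300,.0675,92.5)])
```

```text
t 36.27 pos [ 0.5123 -0.2282  0.0874] yaw_y 92.1 tilt 0.006 q [-0.46  0.2   1.99 -0.    0.96 -2.07] F [ 0.6  0.4 -0.7] w 0.336
bar 5164 [ 505.  -263.5] size [30. 65.] long yaw 3.5 z 0.0579
bar 4537 [ 502.8 -197.5] size [30. 63.] long yaw 2.9 z 0.0578
slide [[0.1, -0.1, 2.13]]
rot [[0.001, -0.003, -0.007]]
```

View pics/w19.png

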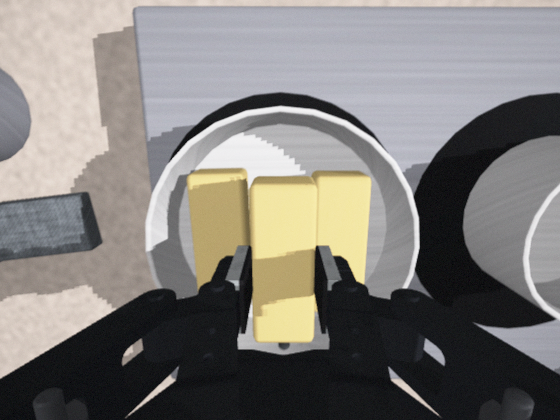

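Call:
play_rows(slide=[[0.05,-0.2,0],[0.05,-0.2,0],[0.05,-0.2,0.8],[0.05,-0.2,1.5],[0.05,-0.2,2.0],[0.05,-0.2,2.0],[0.05,-0.2,2.0]], delta_rot=[[0,-0.003,-0.007],[0,-0.003,-0.007],[0,-0.003,-0.007],[0,-0.003,-0.007],[0,-0.003,-0.007],[0,-0.003,-0.007],[0,-0.003,-0.007]])

```text
time: 36.9
tool_pos: [0.5122, -0.2307, 0.0677]
tcp_rot: [0.069, -3.139, -0.003]
wrist_force: [0.5, 0.1, -1.8]
width: 0.337
```

Run:
```python
from h import *
show()
p=shot("wrist"); save(p,"w20.png"); 
p=shot("side"); save(p,"s20.png",(270,200,410,310),5)
```

```text
t 36.90 pos [ 0.5122 -0.2307  0.0677] yaw_y 92.5 tilt 0.003 q [-0.47  0.22  2.    0.    0.92 -2.08] F [ 0.5  0.1 -1.8] w 0.337
```

View pics/w20.png

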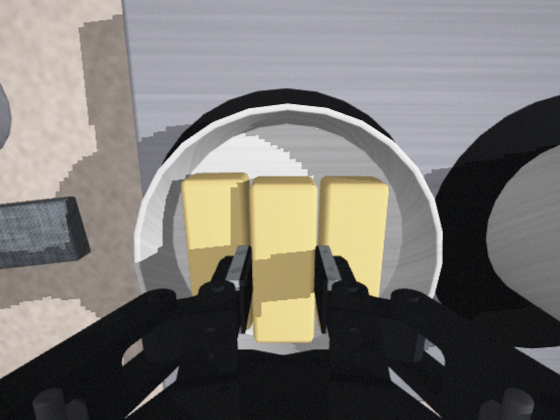

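View pics/s20.png

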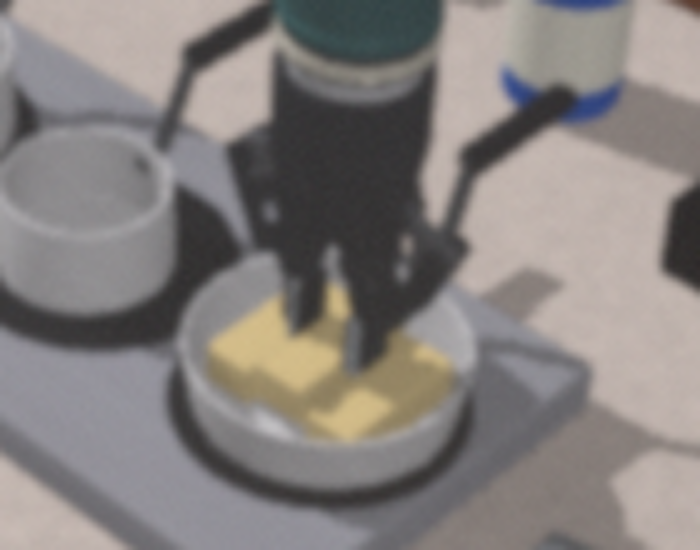

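Well centred in the slot: bar held between the two others. Release.

Call:
play_rows(slide=[[0,0,0],[0,0,0],[0,0,0],[0,0,0]], delta_rot=[[0,0,0],[0,0,0],[0,0,0],[0,0,0]], hand=0.42)

```text
time: 37.33
tool_pos: [0.5132, -0.2311, 0.0689]
tcp_rot: [0.069, -3.141, -0.001]
wrist_force: [0.9, -0.4, 0.3]
width: 0.416
```

Call:
play_rows(slide=[[0,0,-2],[0,0,-5],[0,0,-9],[0,0,-13],[0,0,-14]], delta_rot=[[0,0,0],[0,0,0],[0,0,0],[0,0,0],[0,0,0]])

```text
time: 37.75
tool_pos: [0.5169, -0.2331, 0.2168]
tcp_rot: [-0.069, 3.13, -0.007]
wrist_force: [0.8, -0.7, 1.2]
width: 0.42
```

Run:
```python
from h import *
show()
p=shot("wrist"); save(p,"w21.png"); bars(p,.05,.075); handles(p)
p=shot("side"); handles(p); p=shot("scene"); handles(p)
rows([pose(.46,.33,.22,30)])
```

```text
t 37.75 pos [ 0.5169 -0.2331  0.2168] yaw_y 92.5 tilt 0.012 q [-0.47  0.07  1.87  0.    1.19 -2.08] F [ 0.8 -0.7  1.2] w 0.420
bar 2667 [ 511.9 -263.1] size [29. 79.] long yaw 3.4 z 0.0578
bar 2620 [ 511.8 -231.9] size [30. 79.] long yaw 2.1 z 0.0579
bar 2708 [ 511.1 -197.9] size [30. 80.] long yaw 2.2 z 0.0578
handle 858 [589. -68.] [39. 17.] 3.1 z [0.12  0.124 0.125]
handle 594 [ 626. -223.] [31. 15.] 3.2 z [0.121 0.124 0.125]
handle 118 [608. -68.] [77. 20.] 2.8 z [0.121 0.123 0.126]
handle 115 [628.  80.] [87. 20.] 2.8 z [0.119 0.123 0.126]
handle 146 [ 651. -223.] [89. 17.] 2.9 z [0.12  0.123 0.126]
handle 60 [812. 191.] [25. 42.] 52.0 z [0.118 0.123 0.128]
handle 97 [ 817. -128.] [37. 51.] 28.8 z [0.12  0.123 0.129]
handle 61 [ 480. -589.] [13. 98.] 88.5 z [0.119 0.123 0.128]
handle 89 [615. -62.] [82. 19.] 0.2 z [0.12  0.122 0.125]
handle 118 [631.  86.] [82. 18.] 3.4 z [0.12  0.123 0.125]
handle 79 [ 655. -217.] [84. 19.] 2.6 z [0.119 0.122 0.125]
handle 96 [823. 211.] [24. 39.] 66.1 z [0.119 0.123 0.128]
handle 79 [ 831. -103.] [26. 51.] 85.5 z [0.12  0.124 0.129]
slide [[2.94, 56.36, -1.0]]
rot [[0.001, 0.003, 1.091]]
```

View pics/w21.png

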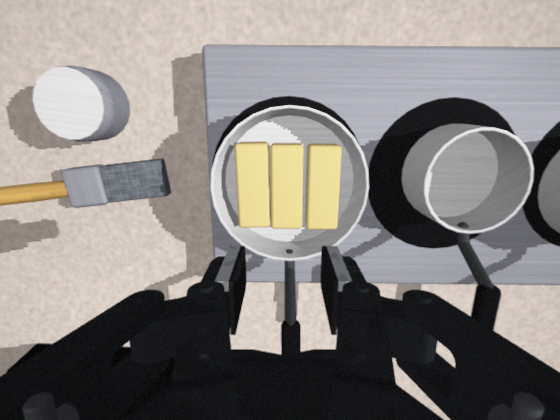

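Run:
```python
from h import *
rows([pose(.50,.27,.21,92)])
```

```text
slide [[-0.79, 50.19, 0.02]]
rot [[-0.001, 0.003, 0.009]]
```

Call:
play_rows(slide=[[-0.8,50.2,0],[-0.8,50.2,0],[-0.8,50.2,0],[-0.8,50.2,0],[-0.8,50.2,0],[-0.8,50.2,0],[-0.8,50.2,0],[-0.8,50.2,0],[-0.8,50.2,0],[-0.8,50.2,0],[-0.8,50.2,0],[-0.8,50.2,0]], delta_rot=[[0,0,0],[0,0,0],[0,0,0],[0,0,0],[0,0,0],[0,0,0],[0,0,0],[0,0,0],[0,0,0],[0,0,0],[0,0,0],[0,0,0]], hand=0.42)

```text
time: 38.9
tool_pos: [0.4981, 0.2699, 0.2072]
tcp_rot: [0.069, -3.14, 0.004]
wrist_force: [1.1, -0.4, -0.2]
width: 0.422
```

Call:
play_rows(slide=[[0,6,0],[0,6,0],[0,6,0],[0,6,0]], delta_rot=[[0,0,0],[0,0,0],[0,0,0],[0,0,0]])

```text
time: 39.23
tool_pos: [0.4937, 0.33, 0.2039]
tcp_rot: [0.073, -3.136, 0.009]
wrist_force: [-0.9, -0.9, -0.3]
width: 0.419
```

Run:
```python
from h import *
show()
p=shot("wrist"); save(p,"w22.png")
for t in ["shaft_foot","on_dot","knob","shaft"]:
    for a in landmark_of(t,p)[:2]: print(t,round(a["conf"],2),np.round(a["at"]),np.round(onz(p,*a["at"],0 if t=="knob" else .03),4))
np.save("w22d.npy",p["depth"]); np.save("w22W.npy",p["W"]); np.save("w22i.npy",p["image"])
```

```text
t 39.23 pos [0.4937 0.33   0.2039] yaw_y 92.7 tilt 0.008 q [ 0.55  0.14  1.82 -0.    1.19 -1.07] F [-0.9 -0.9 -0.3] w 0.419
shaft_foot 0.76 [151. 181.] [0.4891 0.2    0.03  ]
on_dot 0.91 [186. 186.] [0.4922 0.2343 0.03  ]
knob 0.64 [315. 147.] [0.4515 0.3597 0.    ]Traceback (most recent call last):
  File "<stdin>", line 5, in <module>
ValueError: it knows: bar, brush, hob, jar, knob, milkpan, milkpan_grip, on_dot, saucepan, saucepan_grip, shaft_foot, skillet, skillet_grip, tin
```

View pics/w22.png

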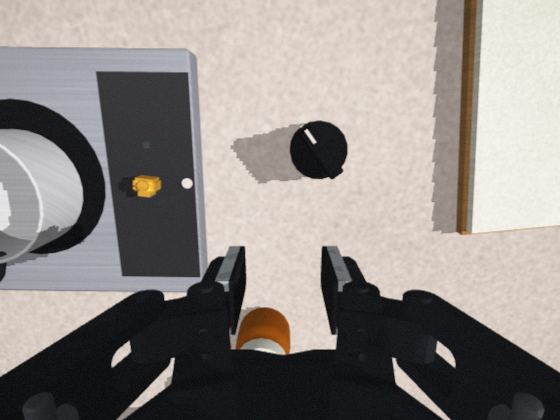

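```bash
cat >> h.py <<'E'
def knob(p,c,z0=0.0,r=.04):
    X=cloud(p); m=(np.hypot(X[...,0]-c[0],X[...,1]-c[1])<r)&(p["depth"]>0)
    rd=X[m&(X[...,2]>z0+.044)&(X[...,2]<z0+.06)]; sk=X[m&(X[...,2]>z0+.017)&(X[...,2]<z0+.03)]
    ra=cv2.minAreaRect((rd[:,:2]*1000).astype(np.float32)); w,h=ra[1]; a=ra[2] if w>h else ra[2]+90
    print("ridge n",len(rd),np.round(ra[0],1),np.round(sorted(ra[1]),1),"yaw",round(a%180,1),"z",np.round(np.median(rd[:,2]),4))
    c2,rr=cv2.minEnclosingCircle((np.vstack([sk,rd])[:,:2]*1000).astype(np.float32)); print("skirt",len(sk),np.round(c2,1),round(rr,1),"z",np.round(np.percentile(sk[:,2],[20,50,90]),4))
    # white line
    w=(p["image"].min(-1)>120)&m&(X[...,2]>z0+.04)
    if w.sum()>2: q=X[w]; print("white",w.sum(),np.round(q.mean(0),4),"dir from ridge ctr",np.round(np.degrees(np.arctan2(q[:,1].mean()*1000-ra[0][1],q[:,0].mean()*1000-ra[0][0])),1))
E
python3 - <<'E'
from h import *
p=shot("wrist"); show(); knob(p,(.4535,.360))
save(p,"w23.png",(90,100,380,240),2.7)
X=cloud(p)
m=(np.hypot(X[...,0]-.49,X[...,1]-.195)<.03)
for lo,hi in [(.036,.043),(.043,.047),(.047,.053)]:
    q=X[m&(X[...,2]>lo)&(X[...,2]<hi)]; print(lo,len(q),np.round(q.mean(0),4) if len(q) else "", np.round(q.min(0),4) if len(q) else "",np.round(q.max(0),4) if len(q) else "")
E
```

```text
t 39.48 pos [0.4955 0.3283 0.2065] yaw_y 92.4 tilt 0.004 q [ 0.54  0.14  1.82 -0.    1.19 -1.07] F [-0.2 -0.5 -0.5] w 0.416
ridge n 894 [452.1 360.6] [14.1 49.9] yaw 39.1 z 0.0518
skirt 1740 [451.6 360.2] 28.2 z [0.0233 0.0239 0.0248]
white 187 [0.4669 0.3526 0.1683] dir from ridge ctr -28.3
0.036 74 [0.4882 0.2047 0.0395] [0.4827 0.191  0.0361] [0.5008 0.2097 0.043 ]
0.043 262 [0.4913 0.1996 0.045 ] [0.4828 0.1889 0.0431] [0.5006 0.2096 0.0467]
0.047 92 [0.4896 0.1994 0.0489] [0.4855 0.1946 0.047 ] [0.4941 0.2041 0.0505]
```

View pics/w23.png

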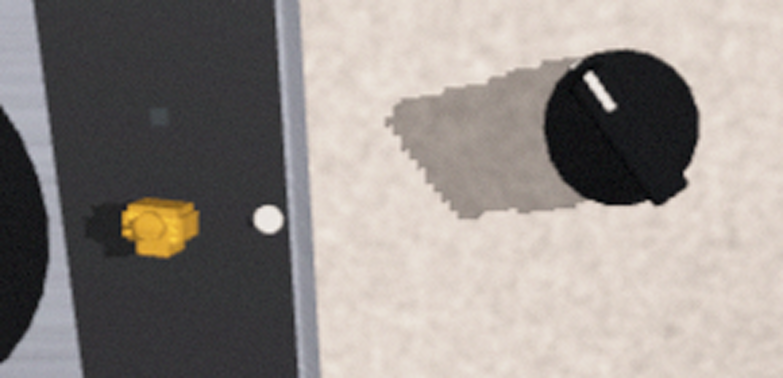

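Run:
```python
from h import *
rows([pose(.452,.3605,.10,129.1)])
```

```text
slide [[4.19, 3.44, 10.64]]
rot [[-0.003, -0.003, -0.64]]
```

Call:
play_rows(slide=[[4.2,3.4,10.6],[4.2,3.4,10.6],[4.2,3.4,10.6],[4.2,3.4,10.6],[4.2,3.4,10.6],[4.2,3.4,10.6],[4.2,3.4,10.6],[4.2,3.4,10.6]], delta_rot=[[0,0,-0.64],[0,0,-0.64],[0,0,-0.64],[0,0,-0.64],[0,0,-0.64],[0,0,-0.64],[0,0,-0.64],[0,0,-0.64]])

```text
time: 40.15
tool_pos: [0.4528, 0.3598, 0.1013]
tcp_rot: [1.045, -2.962, 0.004]
wrist_force: [-0.0, 0.4, 0.4]
width: 0.42
```

Run:
```python
from h import *
show(); p=shot("wrist"); knob(p,(.452,.360)); save(p,"w24.png")
rows([pose(.452,.3605,.037,129.1)])
```

```text
t 40.15 pos [0.4528 0.3598 0.1013] yaw_y 128.9 tilt 0.003 q [ 0.63  0.21  1.94 -0.    0.99 -1.62] F [-0.   0.4  0.4] w 0.420
ridge n 1838 [452.3 360.6] [13.8 50.1] yaw 39.3 z 0.0518
skirt 3326 [451.9 360.4] 28.3 z [0.0233 0.0239 0.0248]
white 238 [0.446  0.3514 0.0913] dir from ridge ctr -124.5
slide [[0.01, 0.11, 6.43]]
rot [[-0.002, -0.002, -0.004]]
```

View pics/w24.png

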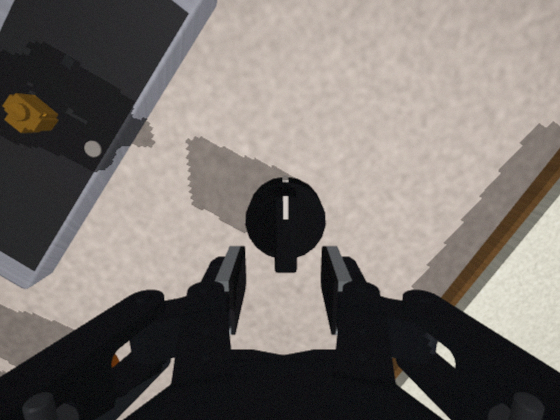

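Call:
play_rows(slide=[[0,0.05,3],[0,0.05,5.5],[0,0.05,6.4],[0,0.05,6.4],[0,0.05,6.4]], delta_rot=[[0,0,-0.004],[0,0,-0.004],[0,0,-0.004],[0,0,-0.004],[0,0,-0.004]])

```text
time: 40.62
tool_pos: [0.4525, 0.3599, 0.0374]
tcp_rot: [1.05, -2.959, 0.004]
wrist_force: [0.4, 0.7, 0.7]
width: 0.418
```

Call:
play_rows(slide=[[0,0,0],[0,0,0],[0,0,0],[0,0,0],[0,0,0],[0,0,0],[0,0,0]], delta_rot=[[0,0,0],[0,0,0],[0,0,0],[0,0,0],[0,0,0],[0,0,0],[0,0,0]], hand=0, force=60)

```text
time: 41.2
tool_pos: [0.4541, 0.361, 0.0395]
tcp_rot: [-1.05, 2.959, -0.003]
wrist_force: [0.1, -0.3, 5.7]
width: 0.149
```

Run:
```python
from h import *
show()
```

```text
t 41.20 pos [0.4541 0.361  0.0395] yaw_y 129.1 tilt 0.003 q [ 0.63  0.29  1.98 -0.    0.87 -1.62] F [ 0.1 -0.3  5.7] w 0.149
```

Call:
play_rows(slide=[[0,0,-3],[0,0,-6],[0,0,-9],[0,0,-10],[0,0,-10]], delta_rot=[[0,0,0],[0,0,0],[0,0,0],[0,0,0],[0,0,0]])

```text
time: 41.62
tool_pos: [0.4561, 0.3628, 0.1436]
tcp_rot: [-1.047, 2.952, 0.001]
wrist_force: [1.2, 0.3, 0.1]
width: 0.146
```

Run:
```python
from h import *
show(); p=shot("wrist"); T=tcp(); knob(p,(T[0,3],T[1,3]),T[2,3]-.037); save(p,"w25.png")
rows([pose(.4896,.1994,.13,92.1)])
```

```text
t 41.62 pos [0.4561 0.3628 0.1436] yaw_y 129.1 tilt 0.009 q [ 0.63  0.16  1.91 -0.    1.06 -1.62] F [1.2 0.3 0.1] w 0.146
ridge n 4628 [452.9 362.8] [36.7 49.3] yaw 62.8 z 0.1559
skirt 3432 [454.7 361.4] 28.0 z [0.1273 0.1279 0.1287]
white 352 [0.4452 0.3526 0.1664] dir from ridge ctr -126.9
slide [[7.52, -14.81, 1.09]]
rot [[-0.001, 0.005, 0.645]]
```

View pics/w25.png

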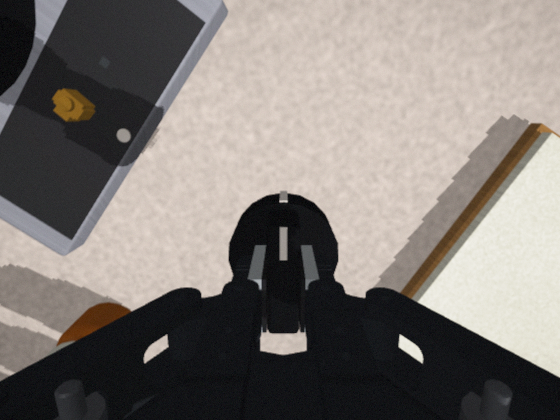

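Run:
```python
from h import *
rows([pose(.4916,.1995,.125,92.1)])
```

```text
slide [[7.36, -14.92, 1.59]]
rot [[-0.001, 0.005, 0.645]]
```

Call:
play_rows(slide=[[7.4,-14.9,1.6],[7.4,-14.9,1.6],[7.4,-14.9,1.6],[7.4,-14.9,1.6],[7.4,-14.9,1.6],[7.4,-14.9,1.6],[7.4,-14.9,1.6],[7.4,-14.9,1.6],[7.4,-14.9,1.6]], delta_rot=[[0,0.005,0.645],[0,0.005,0.645],[0,0.005,0.645],[0,0.005,0.645],[0,0.005,0.645],[0,0.005,0.645],[0,0.005,0.645],[0,0.005,0.645],[0,0.005,0.645]])

```text
time: 42.42
tool_pos: [0.4905, 0.2004, 0.1242]
tcp_rot: [0.063, -3.141, 0.001]
wrist_force: [-0.8, 1.0, -0.7]
width: 0.147
```

Run:
```python
from h import *
show(); p=shot("wrist"); T=tcp(); knob(p,(T[0,3],T[1,3]),T[2,3]-.0395); save(p,"w26.png")
rows([pose(.4916,.1995,.097,92.1)])
```

```text
t 42.42 pos [0.4905 0.2004 0.1242] yaw_y 92.3 tilt 0.001 q [ 0.34  0.09  2.03 -0.    1.02 -1.27] F [-0.8  1.  -0.7] w 0.147
ridge n 4622 [488.5 197.5] [36.5 49.8] yaw 158.2 z 0.1367
skirt 3439 [488.5 199.7] 27.9 z [0.108  0.1087 0.1095]
white 1039 [0.4776 0.2016 0.1458] dir from ridge ctr 159.5
slide [[-0.09, -0.11, 2.75]]
rot [[-0.001, -0.0, 0.004]]
```

View pics/w26.png

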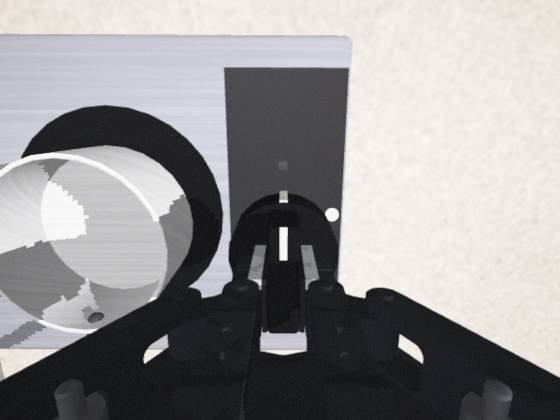

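Call:
play_rows(slide=[[-0.1,-0.06,1.5],[-0.1,-0.06,2.8],[-0.1,-0.06,3.2],[-0.1,-0.06,3.4],[-0.1,-0.06,3.5]], delta_rot=[[0,0,0.004],[0,0,0.004],[0,0,0.004],[0,0,0.004],[0,0,0.004]])

```text
time: 42.88
tool_pos: [0.4915, 0.2005, 0.0894]
tcp_rot: [0.059, -3.141, 0.001]
wrist_force: [-0.0, -0.1, 0.2]
width: 0.148
```

Run:
```python
from h import *
show()
rows([pose(.4916,.1998,.0696,92.1)])
```

```text
t 42.88 pos [0.4915 0.2005 0.0894] yaw_y 92.2 tilt 0.001 q [ 0.34  0.14  2.05 -0.    0.95 -1.27] F [-0.  -0.1  0.2] w 0.148
slide [[-0.01, -0.07, 1.98]]
rot [[-0.001, -0.0, 0.001]]
```

Call:
play_rows(slide=[[0,-0.07,0.2],[0,-0.07,0.5],[0,-0.07,0.8],[0,-0.07,1.1],[0,-0.07,1.1]], delta_rot=[[0,0,0],[0,0,0],[0,0,0],[0,0,0],[0,0,0]])

```text
time: 43.3
tool_pos: [0.4911, 0.1996, 0.0778]
tcp_rot: [0.059, -3.14, 0.002]
wrist_force: [0.5, 1.0, -2.2]
width: 0.148
```

Run:
```python
from h import *
show()
```

```text
t 43.30 pos [0.4911 0.1996 0.0778] yaw_y 92.2 tilt 0.002 q [ 0.34  0.15  2.06 -0.    0.93 -1.27] F [ 0.5  1.  -2.2] w 0.148
```

Call:
play_rows(slide=[[0,0,0.3],[0,0,0.6],[0,0,0.9],[0,0,1.0],[0,0,1.0]], delta_rot=[[0,0,0],[0,0,0],[0,0,0],[0,0,0],[0,0,0]])

```text
time: 43.72
tool_pos: [0.4912, 0.1996, 0.0695]
tcp_rot: [0.059, -3.139, 0.002]
wrist_force: [-6.2, -2.3, 13.1]
width: 0.151
```

Run:
```python
from h import *
show(); p=shot("side"); save(p,"s27.png",(190,180,290,260),7); p=shot("scene"); save(p,"sc27.png",(270,200,400,300),6)
p=shot("wrist"); T=tcp(); knob(p,(T[0,3],T[1,3]),.03); save(p,"w27.png")
```

```text
t 43.72 pos [0.4912 0.1996 0.0695] yaw_y 92.2 tilt 0.002 q [ 0.34  0.16  2.07 -0.    0.91 -1.27] F [-6.2 -2.3 13.1] w 0.151
ridge n 4626 [488.8 201.2] [36.7 49.7] yaw 26.5 z 0.0819
skirt 3439 [489.2 198.9] 27.9 z [0.0533 0.0539 0.0548]
white 998 [0.4778 0.201  0.0892] dir from ridge ctr -178.6
```

View pics/sc27.png

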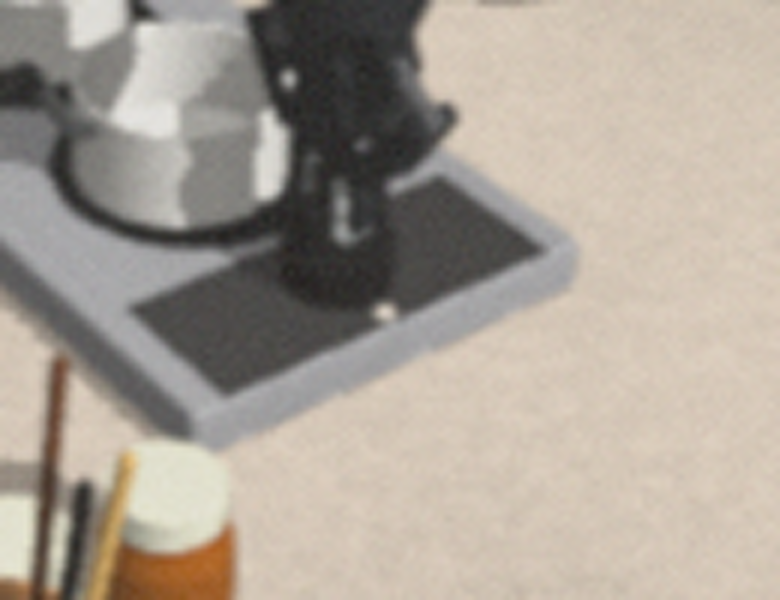

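View pics/w27.png

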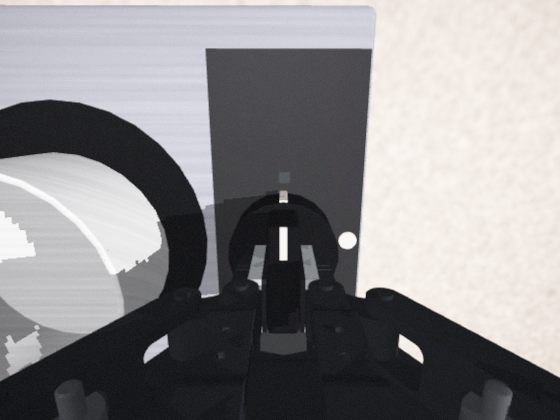

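Run:
```python
from h import *
p=shot("side"); handles(p); bars(p,.045,.07); save(p,"s28.png",(180,130,420,330),3)
p=shot("scene"); handles(p); bars(p,.045,.07)
show()
rows(arc(.4893,.1993,12,-66))
```

```text
handle 51 [ 313. -588.] [24. 12.] 51.5 z [0.118 0.12  0.128]
handle 128 [612. -68.] [85. 18.] 3.7 z [0.12  0.123 0.125]
handle 116 [628.  80.] [22. 85.] 89.1 z [0.119 0.123 0.125]
handle 146 [ 652. -222.] [86. 18.] 1.7 z [0.12  0.123 0.126]
handle 96 [ 818. -127.] [34. 50.] 30.7 z [0.119 0.124 0.129]
handle 55 [812. 190.] [29. 38.] 47.9 z [0.119 0.124 0.129]
bar 903 [ 509.8 -229.9] size [ 81. 100.] long yaw -88.3 z 0.0571
handle 81 [ 395. -588.] [126.  18.] 0.7 z [0.119 0.123 0.129]
handle 90 [614. -61.] [85. 18.] 0.7 z [0.119 0.122 0.125]
handle 113 [632.  85.] [83. 21.] 1.0 z [0.12  0.123 0.125]
handle 81 [ 655. -218.] [22. 82.] 87.4 z [0.119 0.123 0.125]
handle 92 [823. 209.] [25. 40.] 63.9 z [0.119 0.123 0.127]
handle 89 [ 832. -103.] [37. 50.] 82.4 z [0.119 0.124 0.129]
bar 185 [ 421.3 -570.2] size [ 31. 218.] long yaw -1.5 z 0.0557
bar 295 [ 515.9 -233.6] size [ 82. 112.] long yaw -88.0 z 0.0569
bar 292 [814.5 428.3] size [30. 83.] long yaw -26.6 z 0.0584
t 43.97 pos [0.4912 0.1995 0.0695] yaw_y 92.2 tilt 0.002 q [ 0.34  0.16  2.07 -0.    0.91 -1.27] F [-4.9 -2.3 13.1] w 0.148
slide [[-0.0, -0.02, 0.0], [0.0, -0.04, 0.0], [0.0, -0.05, 0.0], [0.01, -0.07, 0.0], [0.01, -0.09, 0.0], [0.02, -0.11, 0.0], [0.03, -0.12, 0.0], [0.04, -0.14, 0.0], [0.05, -0.15, 0.0], [0.07, -0.16, 0.0], [0.08, -0.17, 0.0], [0.1, -0.18, 0.0]]
rot [[-0.0, 0.0, 0.096], [-0.0, 0.0, 0.192], [-0.0, 0.0, 0.288], [-0.001, 0.0, 0.384], [-0.001, 0.001, 0.48], [-0.001, 0.001, 0.576], [-0.001, 0.001, 0.672], [-0.001, 0.001, 0.768], [-0.001, 0.001, 0.864], [-0.001, 0.001, 0.96], [-0.001, 0.001, 1.056], [-0.002, 0.001, 1.152]]
```

View pics/s28.png

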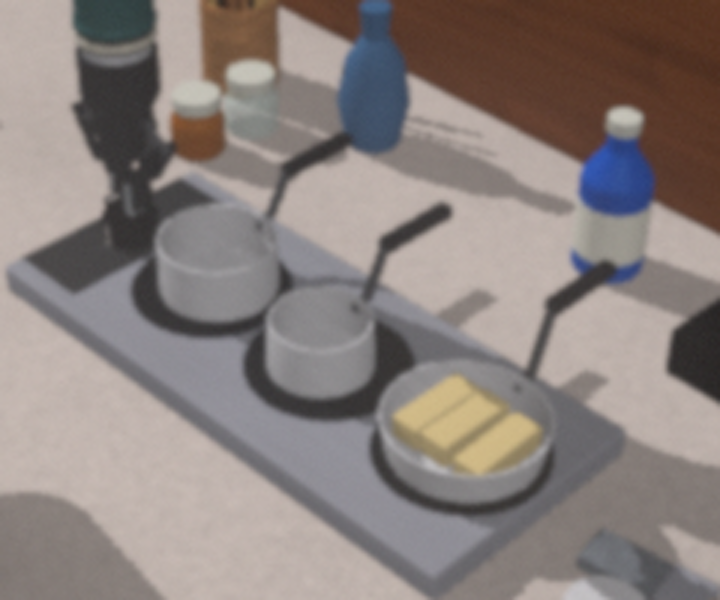

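All three handles point back, three bars lie flat in the skillet, knob is home. Now the turn.

Call:
play_rows(slide=[[0,-0.02,0],[0,-0.04,0],[0,-0.05,0],[0.01,-0.07,0],[0.01,-0.09,0],[0.02,-0.11,0],[0.03,-0.12,0],[0.04,-0.14,0],[0.05,-0.15,0],[0.07,-0.16,0],[0.08,-0.17,0],[0.1,-0.18,0]], delta_rot=[[0,0,0.096],[0,0,0.192],[0,0,0.288],[0,0,0.384],[0,0,0.48],[0,0,0.576],[0,0,0.672],[0,0,0.768],[0,0,0.864],[0,0,0.96],[0,0,1.056],[0,0,1.152]])

```text
time: 44.97
tool_pos: [0.4902, 0.1999, 0.0697]
tcp_rot: [-1.667, -2.66, -0.003]
wrist_force: [-1.6, 7.9, 0.1]
width: 0.15
```

Run:
```python
from h import *
show(); p=shot("wrist"); save(p,"w29.png")
rows(arc(.4893,.1993,5,0-np.degrees(np.arctan2(tcp()[1,1],tcp()[0,1]))))
```

```text
t 44.97 pos [0.4902 0.1999 0.0697] yaw_y 25.8 tilt 0.003 q [ 0.34  0.16  2.07  0.    0.91 -0.11] F [-1.6  7.9  0.1] w 0.150
slide [[-0.01, 0.0, -0.0], [-0.02, -0.0, -0.0], [-0.03, -0.0, -0.0], [-0.04, -0.0, -0.0], [-0.05, -0.01, -0.0]]
rot [[-0.0, -0.0, 0.089], [-0.0, -0.0, 0.178], [-0.001, -0.0, 0.268], [-0.001, -0.0, 0.357], [-0.001, -0.0, 0.446]]
```

View pics/w29.png

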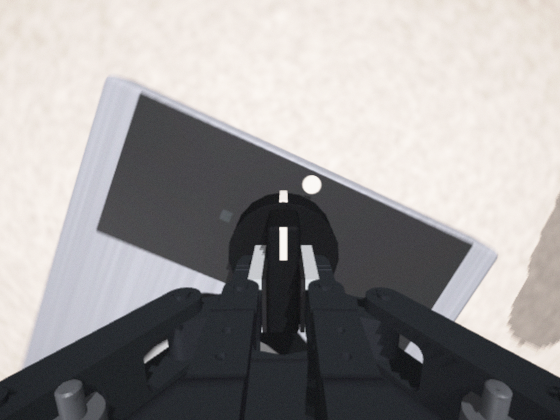

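Call:
play_rows(slide=[[0,0,0],[-0.02,0,0],[-0.03,0,0],[-0.04,0,0],[-0.05,0,0],[-0.05,0,0],[-0.05,0,0]], delta_rot=[[0,0,0.089],[0,0,0.178],[0,0,0.268],[0,0,0.357],[0,0,0.446],[0,0,0.446],[0,0,0.446]])

```text
time: 45.6
tool_pos: [0.4908, 0.2003, 0.0697]
tcp_rot: [-2.217, -2.222, -0.005]
wrist_force: [0.4, 5.1, -1.8]
width: 0.143
```

Run:
```python
from h import *
show(); p=shot("wrist"); save(p,"w30.png")
```

```text
t 45.60 pos [0.4908 0.2003 0.0697] yaw_y 0.1 tilt 0.004 q [0.34 0.16 2.07 0.01 0.91 0.33] F [ 0.4  5.1 -1.8] w 0.143
```

View pics/w30.png

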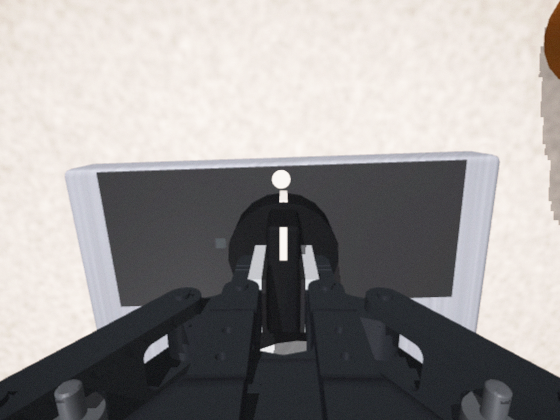

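Call:
play_rows(slide=[[0,0,0],[0,0,0],[0,0,0],[0,0,0],[0,0,0]], delta_rot=[[0,0,0],[0,0,0],[0,0,0],[0,0,0],[0,0,0]], hand=0.42)

```text
time: 46.07
tool_pos: [0.4907, 0.2, 0.0696]
tcp_rot: [-2.217, -2.222, -0.004]
wrist_force: [-0.8, -0.5, -0.7]
width: 0.424
```

Call:
play_rows(slide=[[0,0,-1],[0,0,-3],[0,0,-6],[0,0,-10],[0,0,-13],[0,0,-13]], delta_rot=[[0,0,0],[0,0,0],[0,0,0],[0,0,0],[0,0,0],[0,0,0]])

```text
time: 46.57
tool_pos: [0.4955, 0.201, 0.2086]
tcp_rot: [2.216, 2.222, 0.024]
wrist_force: [0.3, 0.2, 1.3]
width: 0.42
```

Run:
```python
from h import *
show(); p=shot("wrist"); save(p,"w31.png"); knob(p,(.4893,.1993),.03)
for a in landmark_of("on_dot",p)[:2]: 
    d=onz(p,*a["at"],.03); print("dot",a["conf"],d,np.degrees(np.arctan2(d[1]-.1993,d[0]-.4893)))
p=shot("side"); save(p,"s31.png",(180,130,420,330),3); bars(p,.045,.07)
```

```text
t 46.57 pos [0.4955 0.201  0.2086] yaw_y 0.2 tilt 0.016 q [0.34 0.01 1.95 0.   1.17 0.33] F [0.3 0.2 1.3] w 0.420
ridge n 978 [489.9 200.5] [14.1 50.2] yaw 97.7 z 0.0819
skirt 1894 [489.6 201.1] 28.2 z [0.0534 0.054  0.0549]
white 1112 [0.4929 0.2116 0.2206] dir from ridge ctr 74.8
dot 0.65 [0.48827598 0.23572471 0.03      ] 91.6103548075903
bar 904 [ 510.6 -230.2] size [ 82. 102.] long yaw -89.7 z 0.0572
```

View pics/w31.png

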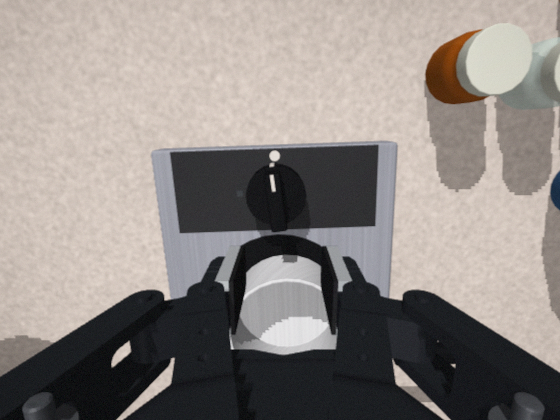

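View pics/s31.png

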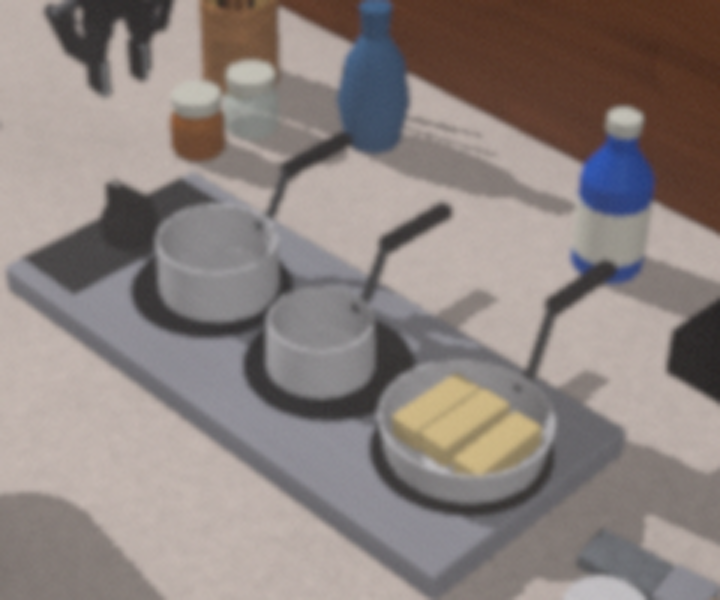

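Run:
```python
from h import *
show(); p=shot("wrist"); knob(p,(.4893,.1993),.03)
rows([pose(.4898,.2025,.0697,4)])
```

```text
t 46.72 pos [0.4909 0.1994 0.2004] yaw_y 0.1 tilt 0.004 q [0.34 0.02 1.96 0.   1.16 0.33] F [-0.1  0.5 -1.7] w 0.423
ridge n 1039 [490.  200.5] [14.  50.3] yaw 97.6 z 0.0819
skirt 2026 [489.9 201.2] 28.1 z [0.0534 0.054  0.0549]
white 1159 [0.4892 0.21   0.2128] dir from ridge ctr 94.5
slide [[0.3, -0.0, 12.93]]
rot [[-0.001, -0.003, -0.067]]
```

Call:
play_rows(slide=[[0.1,-0.1,4],[0.1,-0.1,8],[0.1,-0.1,11],[0.1,-0.1,12.7],[0.1,-0.1,12.9],[0.1,-0.1,12.9]], delta_rot=[[0,0,-0.067],[0,0,-0.067],[0,0,-0.067],[0,0,-0.067],[0,0,-0.067],[0,0,-0.067]])

```text
time: 47.27
tool_pos: [0.4861, 0.1996, 0.067]
tcp_rot: [-2.138, -2.293, 0.007]
wrist_force: [0.2, -0.1, -0.5]
width: 0.416
```

Call:
play_rows(slide=[[0,0,0],[0,0,0],[0,0,0],[0,0,0],[0,0,0],[0,0,0]], delta_rot=[[0,0,0],[0,0,0],[0,0,0],[0,0,0],[0,0,0],[0,0,0]], hand=0, force=60)

```text
time: 47.77
tool_pos: [0.4894, 0.2, 0.0694]
tcp_rot: [-2.141, -2.296, -0.002]
wrist_force: [6.0, -1.4, -2.3]
width: 0.152
```

Run:
```python
from h import *
show(); s=read_state(); print(s["torque"]); p=shot("wrist"); save(p,"w32.png")
rows(arc(.4899,.2003,2,-1-np.degrees(np.arctan2(tcp()[1,1],tcp()[0,1]))))
```

```text
t 47.77 pos [0.4894 0.2    0.0694] yaw_y 4.0 tilt 0.002 q [0.34 0.16 2.07 0.   0.91 0.27] F [ 6.  -1.4 -2.3] w 0.152
[-0.28910354 -1.10032068  0.00363594]
slide [[0.0, -0.0, 0.0], [0.0, -0.0, 0.0]]
rot [[-0.0, 0.0, 0.044], [-0.0, 0.0, 0.087]]
```

Call:
play_rows(slide=[[0,0,0],[0,0,0],[0,0,0],[0,0,0],[0,0,0]], delta_rot=[[0,0,0.05],[0,0,0.11],[0,0,0.11],[0,0,0.11],[0,0,0.11]])

```text
time: 48.23
tool_pos: [0.4903, 0.2004, 0.0708]
tcp_rot: [-2.263, -2.177, -0.005]
wrist_force: [0.3, 0.3, 4.3]
width: 0.149
```

Run:
```python
from h import *
show(); s=read_state(); print(s["torque"]); p=shot("wrist"); save(p,"w33.png",(180,120,380,320),3)
```

```text
t 48.23 pos [0.4903 0.2004 0.0708] yaw_y -2.2 tilt 0.003 q [0.34 0.16 2.07 0.   0.91 0.38] F [0.3 0.3 4.3] w 0.149
[0.13578241 0.02861243 0.07261283]
```

Call:
play_rows(slide=[[0,0,0],[0,0,0],[0,0,0],[0,0,0]], delta_rot=[[0,0,-0.03],[0,0,-0.055],[0,0,-0.055],[0,0,-0.055]])

```text
time: 48.62
tool_pos: [0.4902, 0.2003, 0.0706]
tcp_rot: [-2.203, -2.238, -0.005]
wrist_force: [-0.3, -0.1, 1.5]
width: 0.147
```

Run:
```python
from h import *
show(); s=read_state(); print(s["torque"]); p=shot("wrist"); save(p,"w34.png",(180,120,380,320),3)
```

```text
t 48.62 pos [0.4902 0.2003 0.0706] yaw_y 0.9 tilt 0.003 q [0.34 0.16 2.07 0.   0.91 0.32] F [-0.3 -0.1  1.5] w 0.147
[-0.0602794   0.03351734  0.00631794]
```

View pics/w34.png

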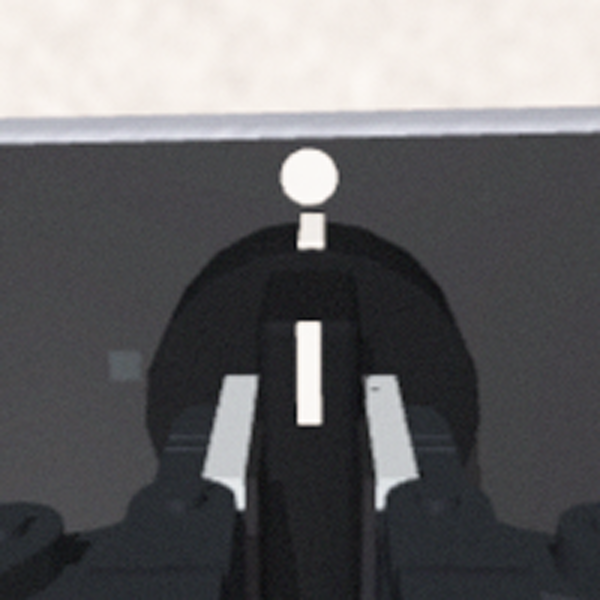

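Call:
play_rows(slide=[[0,0,0],[0,0,0],[0,0,0],[0,0,0],[0,0,0]], delta_rot=[[0,0,0],[0,0,0],[0,0,0],[0,0,0],[0,0,0]], hand=0.4)

```text
time: 49.08
tool_pos: [0.4901, 0.2003, 0.0705]
tcp_rot: [-2.203, -2.238, -0.004]
wrist_force: [0.3, -0.2, -0.6]
width: 0.401
```

Call:
play_rows(slide=[[0,0,-1],[0,0,-3],[0,0,-6],[0,0,-10],[0,0,-13],[0,0,-13],[0,0,-13]], delta_rot=[[0,0,0],[0,0,0],[0,0,0],[0,0,0],[0,0,0],[0,0,0],[0,0,0]])

```text
time: 49.67
tool_pos: [0.492, 0.2006, 0.2042]
tcp_rot: [2.203, 2.238, 0.014]
wrist_force: [0.3, -0.3, -0.2]
width: 0.399
```

Run:
```python
from h import *
show(); p=shot("wrist"); save(p,"w35.png",(180,100,380,260),3.5); knob(p,(.4893,.1993),.03)
p=shot("side"); save(p,"s35.png",(150,130,420,330),2.8); bars(p,.045,.07); handles(p)
p=shot("scene"); save(p,"sc35.png",(160,140,440,350),2.8)
```

```text
t 49.67 pos [0.492  0.2006 0.2042] yaw_y 0.9 tilt 0.009 q [0.34 0.01 1.96 0.   1.17 0.32] F [ 0.3 -0.3 -0.2] w 0.399
ridge n 1004 [490.2 200.8] [14.  49.9] yaw 97.1 z 0.0819
skirt 1980 [490.2 201.3] 28.1 z [0.0534 0.054  0.0549]
white 1125 [0.4897 0.2111 0.2163] dir from ridge ctr 93.1
bar 903 [ 512.  -231.3] size [85. 98.] long yaw -88.1 z 0.0571
handle 140 [610. -67.] [88. 19.] 2.8 z [0.119 0.123 0.126]
handle 116 [628.  81.] [83. 20.] 0.0 z [0.12  0.123 0.126]
handle 149 [ 654. -224.] [88. 20.] 0.4 z [0.12  0.123 0.126]
handle 52 [811. 193.] [26. 42.] 35.3 z [0.12  0.122 0.128]
handle 96 [ 817. -128.] [35. 51.] 32.7 z [0.119 0.123 0.128]
```

View pics/w35.png

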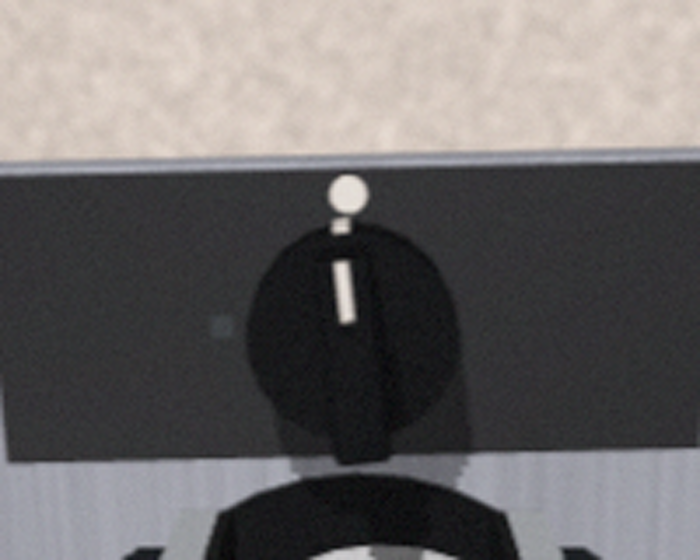

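View pics/sc35.png

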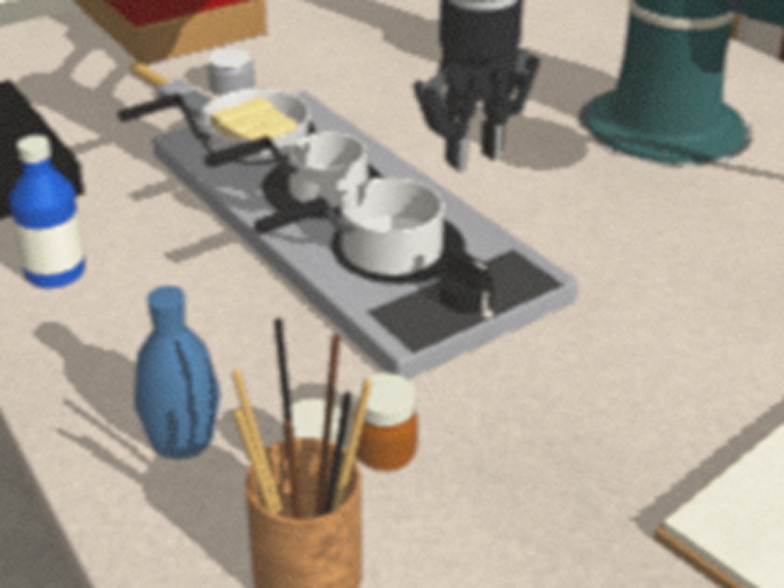

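Run:
```python
from h import *
show(); rows([pose(.4900,.2008,.0697,7)])
```

```text
t 49.82 pos [0.4889 0.1995 0.1992] yaw_y 0.9 tilt 0.003 q [0.34 0.02 1.96 0.   1.17 0.32] F [0.2 0.9 0.1] w 0.404
slide [[0.1, 0.14, 12.95]]
rot [[-0.002, -0.002, -0.106]]
```

Call:
play_rows(slide=[[0.1,0.15,4],[0.1,0.15,8],[0.1,0.15,11],[0.1,0.15,12.7],[0.1,0.15,12.8],[0.1,0.15,12.8]], delta_rot=[[0,0,-0.106],[0,0,-0.106],[0,0,-0.106],[0,0,-0.106],[0,0,-0.106],[0,0,-0.106]])

```text
time: 50.32
tool_pos: [0.4877, 0.2, 0.0684]
tcp_rot: [-2.078, -2.348, 0.008]
wrist_force: [-0.1, 0.4, -0.1]
width: 0.4
```

Call:
play_rows(slide=[[0,0,0],[0,0,0],[0,0,0],[0,0,0],[0,0,0],[0,0,0]], delta_rot=[[0,0,0],[0,0,0],[0,0,0],[0,0,0],[0,0,0],[0,0,0]], hand=0, force=60)

```text
time: 50.82
tool_pos: [0.4895, 0.2003, 0.07]
tcp_rot: [-2.08, -2.35, 0.002]
wrist_force: [5.5, -1.6, 0.6]
width: 0.149
```

Run:
```python
from h import *
show(); s=read_state(); print(s["torque"]); 
rows(arc(.4899,.2003,4,-6.5-np.degrees(np.arctan2(tcp()[1,1],tcp()[0,1]))))
```

```text
t 50.82 pos [0.4895 0.2003 0.07  ] yaw_y 7.0 tilt 0.004 q [0.34 0.16 2.07 0.   0.92 0.22] F [ 5.5 -1.6  0.6] w 0.149
[-0.14717759 -0.94254075  0.02759508]
slide [[0.0, 0.0, 0.0], [0.0, 0.0, 0.0], [0.01, 0.0, 0.0], [0.01, 0.0, 0.0]]
rot [[-0.0, 0.0, 0.059], [-0.0, 0.0, 0.118], [-0.0, 0.001, 0.177], [-0.0, 0.001, 0.235]]
```

Call:
play_rows(slide=[[0,0,0],[0,0,0],[0,0,0],[0,0,0],[0,0,0]], delta_rot=[[0,0,0.059],[0,0,0.118],[0,0,0.175],[0,0,0.175],[0,0,0.175]])

```text
time: 51.23
tool_pos: [0.4898, 0.2007, 0.0704]
tcp_rot: [-2.276, -2.161, 0.001]
wrist_force: [2.4, -0.1, 0.8]
width: 0.149
```

Run:
```python
from h import *
for i in range(1):
    show(); print(read_state()["torque"])
```

```text
t 51.23 pos [0.4898 0.2007 0.0704] yaw_y -3.0 tilt 0.003 q [0.34 0.16 2.07 0.   0.92 0.39] F [ 2.4 -0.1  0.8] w 0.149
[ 0.14856538 -0.50056077  0.06254794]
```

Call:
play_rows(slide=[[0,0,0],[0,0,0],[0,0,0],[0,0,0]], delta_rot=[[0,0,0.03],[0,0,0.06],[0,0,0.06],[0,0,0.06]])

```text
time: 51.57
tool_pos: [0.4899, 0.2008, 0.0705]
tcp_rot: [-2.338, -2.094, 0.001]
wrist_force: [2.3, 0.6, -0.1]
width: 0.15
```

Run:
```python
from h import *
show(); print(read_state()["torque"]); p=shot("wrist"); save(p,"w36.png",(180,120,380,320),3)
```

```text
t 51.57 pos [0.4899 0.2008 0.0705] yaw_y -6.3 tilt 0.003 q [0.34 0.16 2.07 0.   0.92 0.45] F [ 2.3  0.6 -0.1] w 0.150
[ 0.12467428 -0.61475552  0.07293272]
```

View pics/w36.png

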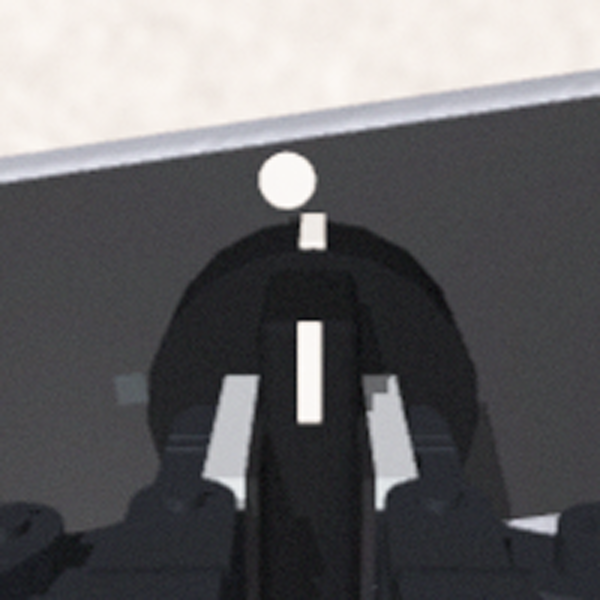

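Call:
play_rows(slide=[[0,0,0],[0,0,0],[0,0,0],[0,0,0]], delta_rot=[[0,0,-0.02],[0,0,-0.04],[0,0,-0.04],[0,0,-0.04]])

```text
time: 51.95
tool_pos: [0.4899, 0.2007, 0.0705]
tcp_rot: [-2.295, -2.141, 0.001]
wrist_force: [3.8, -1.0, 0.4]
width: 0.149
```

Call:
play_rows(slide=[[0,0,0],[0,0,0],[0,0,0],[0,0,0],[0,0,0]], delta_rot=[[0,0,0],[0,0,0],[0,0,0],[0,0,0],[0,0,0]], hand=0.4)

```text
time: 52.37
tool_pos: [0.4893, 0.2006, 0.0701]
tcp_rot: [-2.295, -2.14, 0.003]
wrist_force: [-0.2, -0.2, -0.3]
width: 0.404
```

Call:
play_rows(slide=[[0,0,-1],[0,0,-3],[0,0,-6],[0,0,-10],[0,0,-13],[0,0,-13],[0,0,-13]], delta_rot=[[0,0,0],[0,0,0],[0,0,0],[0,0,0],[0,0,0],[0,0,0],[0,0,0]])

```text
time: 52.95
tool_pos: [0.4917, 0.2011, 0.2038]
tcp_rot: [-2.297, -2.142, -0.007]
wrist_force: [-0.1, -0.5, -0.7]
width: 0.402
```

Run:
```python
from h import *
show(); p=shot("wrist"); save(p,"w37.png",(180,100,380,260),3.5); knob(p,(.4893,.1993),.03)
```

```text
t 52.95 pos [0.4917 0.2011 0.2038] yaw_y -4.0 tilt 0.004 q [0.34 0.02 1.95 0.   1.17 0.41] F [-0.1 -0.5 -0.7] w 0.402
ridge n 1006 [490.1 200.7] [14.  49.8] yaw 90.6 z 0.0819
skirt 1972 [490.1 201.2] 28.2 z [0.0534 0.054  0.0549]
white 1131 [0.4906 0.2116 0.2159] dir from ridge ctr 87.3
```

View pics/w37.png

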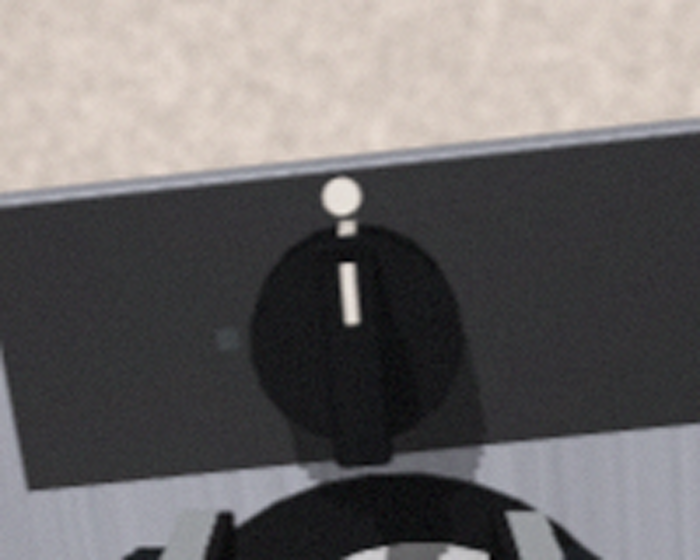

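Run:
```python
from h import *
p=shot("side"); save(p,"s38.png",(150,130,420,330),2.8); bars(p,.045,.07); handles(p)
show()
print(finish_job())
```

```text
bar 907 [ 511.5 -230.5] size [83. 98.] long yaw -88.9 z 0.0571
handle 135 [611. -66.] [85. 20.] 1.3 z [0.12  0.123 0.126]
handle 115 [627.  80.] [21. 83.] 89.8 z [0.12  0.123 0.126]
handle 153 [ 652. -223.] [83. 20.] 4.0 z [0.12  0.123 0.126]
handle 103 [ 817. -126.] [35. 52.] 23.8 z [0.119 0.124 0.129]
handle 54 [811. 192.] [25. 38.] 35.3 z [0.119 0.123 0.129]
t 53.05 pos [0.4892 0.2002 0.1998] yaw_y -4.0 tilt 0.005 q [0.34 0.02 1.96 0.   1.17 0.41] F [ 0.5 -0.6 -0.7] w 0.400
the job is handed in; nothing more can be done
None
```

View pics/s38.png

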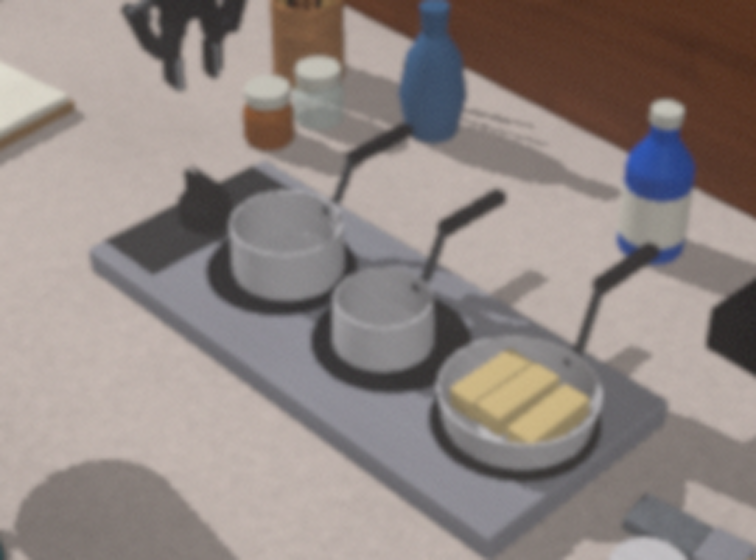

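The job is handed in at about 53 s of robot time. All three pans are turned, the three wax bars are in the skillet, and the knob is home and turned to the white dot.

- **Pans:** I turned each one on its plate by its handle. The handles measured about 2–3° from the robot's forward axis, against about 2° for the hob's own back direction, so they point straight back. They are clear of the neighbouring pans.
- **Bars:** All three lie flat side by side on the skillet floor. Their tops measured the same height (0.058 m) when I placed them, and the last side view shows them unmoved.
- **Knob:** Its skirt top reads 0.054 m, which means it sits fully down on the hob. I turned it only after the pans and bars were done. The pointer rests about 1.5° past the dot.

**Knob needed three tries:** After each of the first two releases the knob sprang back to about 5–6° short of the dot, so I gripped it again and turned it further. I could not read the shaft angle directly. Given the play between knob and shaft, I estimate it within about 0.1 rad of the 1.57 mark.

After the last release the gripper was about 10 cm clear of everything and the force reading was near zero.

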